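# Rack the carved panels behind the stop gate

### The arm

A 6-joint arm with a two-finger parallel gripper is mounted at the origin on the work surface. World frame = base frame: x ahead of the robot, y to its left, z up, the work surface at z = 0. Lengths are in m, angles in degrees, forces in N, time in s.
With the tool pointing down it reaches from about 0.325 to 1 m from the base axis. Payload 5.1 kg.
Tool frame: the origin (TCP) lies on the centre line of the jaws, within the pads' length; the fingertips stand 11 mm ahead of it and the grasp point (between the pads) lies 8 mm behind it; z points along the fingers, y is the line along which they close (so a half turn about z gives the same grasp; the last joint's range is limited). The gripper opens to 85 mm and grips with 20 to 120 N. Pads are 22 mm wide; open, the fingers measure 114 mm over their backs; the gripper's body (76 mm by 85 mm) begins 54 mm behind the grasp point. The pads swing forward as they close: fully open they stand 13 mm farther back than shut.
Start: joints at [-79.847, 7.093, 94.555, -0, 78.352, -4.733], TCP at [0.167, -0.628, 0.242] pointing down, gripper open.
Joint ranges: [-149.61, 149.61], [-58.7, 133.49], [1.44, 155.28], [-77.14, 257.14], [18.33, 153.61], [-166.67, 166.67]. Speed limits (degrees/s): [147.25, 147.25, 180, 180, 180, 180].

### API

Orientations are given as [roll, pitch, yaw] about the fixed x, y, z axes, in that order (R = Rz(yaw) Ry(pitch) Rx(roll)).
In Python, from station import robot gives the robot as it stands.
- The arm moves only by the tool jog_arm, never from a script. Its argument "moves" is one flat list of numbers, 6 for each row, row after row: the shift along the tool's x, y, z each as a share of 0.25 m, from -1 to 1, then the turn, a rotation vector about the tool's x, y, z each as a share of 1.5 rad, from -1 to 1. A call has exactly 8 rows; each row shifts and turns the commanded pose from where the row before left it, along the tool's axes as they then stand; what a row does not reach is not made up. A row lasts 1/12 s, in which the tool goes at most 41.7 mm and 7.16 degrees, less where a joint would pass 70% of its speed; a pose out of reach is approached as far as the arm can. A call with a number of a shift or a turn outside -1 to 1 is refused whole. A call with a gripper value outside its range is refused whole. "jaw" is the closure, from 0 (fully open) to 1 (shut), set as the call begins (left out, the last holds). The fingers move at their own pace and stop on an object; "grip_force" is the grip in N (left out, the last holds). Time passes only in rows, so rows that do not move let the fingers close, or fill a call up. It gives the time, the measured TCP pose, the force, the opening and the grip force at its end, in the units of the state.
- robot.read_state(): the state, without advancing time (a new reading comes with each control period).
- robot.camera(name): name is "side" or "top" or "wrist"; returns a dict with "pixels" (400x640x3 uint8, red, green, blue), "mtx" (3x3 intrinsics, pixels), "world_from_camera" (4x4, takes a point from camera to world coordinates). Camera axes: x right, y up, looking along -z (the intrinsics and any distortion apply to the point x, -y, -z); pixel columns grow to the right and rows downward; lengths in m; the calibration is good to about 2 mm. A picture is of the moment at which its call begins. There is no depth.
- robot.finish_job(): hands the job in; it is judged then, once.
The state is a dict: "time_s": time; "joint_pos": joint angles; "qvel": joint speeds; "joint_efforts": joint torques, N m; "tool_pos": TCP position; "ee_rot": TCP orientation; "ft_force": force on the tool from outside, world axes, zero at the start; "torque": the same for the moment, N m; "opening": opening from 0.0 (shut) to 1.0 (fully open); "grip_force": force on a finger pad.
Only numpy, scipy, OpenCV 4.12 (cv2) and the standard library are available. Lean on these libraries where they do the work, as an engineer would, in place of code of your own. Each camera call takes 0.05 s, during which the arm holds its last target. There are 200 camera calls.

### The job

Put all the carved wooden panels lying on the bench away in the drying rack: draw the rack's comb gate fully open by its knob, slide each panel flat and lengthwise into a bay of its own until it is fully home against the back, then slide the gate fully shut again so that no panel can come out. The carving is fragile: grip the panels as lightly as the gripper can and push them only gently, and leave the other things on the bench where they are.

Things in the scene. Friction and masses are not known exactly. Their poses are not given: they have to be found in the camera images.
- rack: Fixed brown wooden rack, 122 (x) x 361 (y) x 61 mm, origin centre of its underside on the bench; place and yaw vary. Front (mouths) at local x = -61 mm, facing -x. On a 40 mm high plinth dark rails along x make four channels side by side (centres at local y = -126, -42, +42, +126 mm), 59 mm wide, 110 mm deep from mouth to back stop, open above but for overhanging lips.
- bay0_mouth (a point): Mouth centre of the bay at local y = -126 mm of the rack, on the channel floor (40 mm above the bench); axes as the rack, +x leads in. Mouth flared over the first 15 mm, channel 59 mm wide; from 30 mm inside, lips overhang 6 mm at each side, 15 mm above the floor (lip tops 61 mm above the bench).
- bay1_mouth (a point): Mouth centre of the bay at local y = -42 mm of the rack, on the channel floor (40 mm above the bench); axes as the rack, +x leads in. Mouth flared over the first 15 mm, channel 59 mm wide; from 30 mm inside, lips overhang 6 mm at each side, 15 mm above the floor (lip tops 61 mm above the bench).
- bay2_mouth (a point): Mouth centre of the bay at local y = +42 mm of the rack, on the channel floor (40 mm above the bench); axes as the rack, +x leads in. Mouth flared over the first 15 mm, channel 59 mm wide; from 30 mm inside, lips overhang 6 mm at each side, 15 mm above the floor (lip tops 61 mm above the bench).
- bay3_mouth (a point): Mouth centre of the bay at local y = +126 mm of the rack, on the channel floor (40 mm above the bench); axes as the rack, +x leads in. Mouth flared over the first 15 mm, channel 59 mm wide; from 30 mm inside, lips overhang 6 mm at each side, 15 mm above the floor (lip tops 61 mm above the bench).
- gate (a joint): Comb gate sliding along the rack's y before the mouths: 0 m shut, 0.042 fully open (to rack +y); stays put, 2 N friction. Bar 4 to 12 mm in front of the mouth plane, top 38 mm above the bench; on it five uprights 14 mm wide, 84 mm apart, tops 56 mm above the bench. Shut, they stand before the bay centres; open, before the rails, 70 mm clear between. A panel not home blocks it.
- gate_knob (a point): Top centre of the gate's knob, an upright dark block 18 (x) x 24 (y) mm, its top 92 mm above the bench, clear above the rack, at the gate's +y end (beyond the rack's end); it moves with the gate. Pinch it from above.
- panel0: Carved limewood panel, a flat slab 110 (x) x 56 (y) x 12 (z) mm, about 60 g, lying flat on the bench; origin centre of its underside, x along its length; either end may go in first. All panels are alike; three or all four are present. Fragile: it must never feel more than 90 N in all from the fingers (both pads together, so 45 N of grip); a grip of 20 to 30 N holds it.
- panel1: Carved limewood panel, a flat slab 110 (x) x 56 (y) x 12 (z) mm, about 60 g, lying flat on the bench; origin centre of its underside, x along its length; either end may go in first. All panels are alike; three or all four are present. Fragile: it must never feel more than 90 N in all from the fingers (both pads together, so 45 N of grip); a grip of 20 to 30 N holds it.
- panel2: Carved limewood panel, a flat slab 110 (x) x 56 (y) x 12 (z) mm, about 60 g, lying flat on the bench; origin centre of its underside, x along its length; either end may go in first. All panels are alike; three or all four are present. Fragile: it must never feel more than 90 N in all from the fingers (both pads together, so 45 N of grip); a grip of 20 to 30 N holds it.
- panel3: Carved limewood panel, a flat slab 110 (x) x 56 (y) x 12 (z) mm, about 60 g, lying flat on the bench; origin centre of its underside, x along its length; either end may go in first. All panels are alike; three or all four are present. Fragile: it must never feel more than 90 N in all from the fingers (both pads together, so 45 N of grip); a grip of 20 to 30 N holds it.
- sharpening_stone: Grey sharpening stone, 85 x 34 x 22 mm, lying among the panels; origin centre of underside; leave it.
- mallet: Carver's mallet standing on its 88 mm wide head, 220 mm tall, left of the rack; leave it.
- glue: Glue bottle 60 mm wide, 140 mm tall, left of the rack; leave it.
- mug: Blue mug 76 mm wide, 90 mm tall, just left of the rack; leave it.
- gouge0: Carving gouge, wooden handle about 28 mm thick with a steel blade, 200 mm long, lying on the tool roll right of the rack; leave it.
- gouge1: Carving gouge, wooden handle about 28 mm thick with a steel blade, 200 mm long, lying on the tool roll right of the rack; leave it.
- gouge2: Carving gouge, wooden handle about 28 mm thick with a steel blade, 200 mm long, lying on the tool roll right of the rack; leave it.
Not all that is in view belongs to the job. Leave any pink or purple look-alike of the panel2 alone.

How it is judged (in metres and radians):
On the way, in this order (a step that is already met when the one before it is completed fails the run):
1. the gate is drawn fully open (value of joint gate above 0.037 m), for 0.2 s.
2. every panel is home in a bay (x of panel0 in the frame of rack between -0.01 and 0.003 m and y of panel0 in the frame of rack between -0.137 and 0.137 m and z of panel0 in the frame of rack between 0.036 and 0.056 m and x of panel1 in the frame of rack between -0.01 and 0.003 m and y of panel1 in the frame of rack between -0.137 and 0.137 m and z of panel1 in the frame of rack between 0.036 and 0.056 m and x of panel2 in the frame of rack between -0.01 and 0.003 m and y of panel2 in the frame of rack between -0.137 and 0.137 m and z of panel2 in the frame of rack between 0.036 and 0.056 m and x of panel3 in the frame of rack between -0.01 and 0.003 m and y of panel3 in the frame of rack between -0.137 and 0.137 m and z of panel3 in the frame of rack between 0.036 and 0.056 m), for 0.2 s.
At the end, for the whole second after the job is handed in: Every panel present lies flat in a bay of the rack, home to within about 4 mm of the mouth plane (rack-frame x of its origin between -10 and +3 mm), at rest, and the gate is shut to within 6 mm (all of step 2 and linear speed of each of panel0, panel1, panel2, panel3 below 0.02 m/s and value of joint gate below 0.006 m); the robot touches nothing.
It fails at once if a panel is squeezed or shoved by the fingers with more than 90 N in all (contact force between the fingers and panel0 above 90 N or contact force between the fingers and panel1 above 90 N or contact force between the fingers and panel2 above 90 N or contact force between the fingers and panel3 above 90 N).
It fails at once if another thing on the bench is moved more than 5 cm (distance of any of gouge0, gouge1, gouge2, mallet, sharpening_stone, glue, mug from where it was at the start of the episode above 0.05 m).
It fails at once if a standing thing is knocked over (angle between any of mallet, glue, mug's own z axis and vertical above 0.6 rad).
Of panel0, panel1, panel2, panel3 only 3 to 4 are there at a start; the rules pass over those that are not, and their reading is None.
At some moment in a run one of panel0, panel1, panel2, panel3 may be knocked a few centimetres aside while the robot is not near it.
Once in a run the grip may slacken for a moment while it holds something.
It also fails if it takes over 210 s, if anything falls off the work surface, if the arm or the gripper's body presses on something with over 40 N, if the wrist force passes 120 N, or if a joint passes its speed limit or range.

## Working session

There is one attempt and no reset: what is moved stays moved. The work goes in short steps, Python scripts to look and compute and a tool call to move; the robot and the scene stay as the last step left them, time stands still between calls to the robot, and variables do not carry over. Pictures are saved under pics/ and viewed, at most 14 in all, crops included, and the job is handed in when it is done.

Besides the shell and the picture viewer there is one more tool, called after ">>>" by a JSON object that holds its "api" and its "payload", one argument or row to a line. jog_arm: Moves the arm, as the interface text tells. Its arguments: {"type":"object","properties":{"moves":{"type":"array","items":{"type":"number","minimum":-1,"maximum":1}},"jaw":{"type":"number"},"grip_force":{"type":"number"}},"required":["moves"]}

```bash
mkdir -p pics; ls
python3 - <<'E'
from station import robot
import cv2
s=robot.read_state();print(s)
for n in("top","side"):
    c=robot.camera(n);cv2.imwrite(f"pics/{n}0.png",c["pixels"][:,:,::-1]);print(n,c["mtx"].round(1).tolist(),c["world_from_camera"].round(3).tolist(),[k for k in c])
E
```

```text
pics
{'time_s': 0.0, 'joint_pos': array([-7.98474469e+01,  7.13445628e+00,  9.46336490e+01,  3.02758676e-03,
        7.83534316e+01, -4.73305285e+00]), 'qvel': array([-0.087766  , -0.08011062, -0.03754231,  0.05469225,  0.03110653,
       -0.01773279]), 'joint_efforts': array([-1.78560371e-03, -4.23611677e+01, -3.65456164e+01, -2.34798908e-04,
        7.10878856e-03,  1.10906595e-05]), 'tool_pos': array([ 0.16685451, -0.62760773,  0.24104663]), 'ee_rot': array([-1.79879122e+02, -1.29822597e-02,  1.48849780e+01]), 'ft_force': array([-0.26951102, -0.43024379, -0.66047789]), 'torque': array([-0.03001343,  0.0507842 ,  0.01831761]), 'grip_force': 0.0, 'opening': 1.0012083539325811}
top [[520.1, 0.0, 316.6], [0.0, 520.1, 204.5], [0.0, 0.0, 1.0]] [[-0.002, 0.996, -0.091, 0.364], [-1.0, -0.003, -0.015, 0.008], [-0.015, 0.091, 0.996, 1.748], [0.0, 0.0, 0.0, 1.0]] ['pixels', 'mtx', 'world_from_camera']
side [[508.3, 0.0, 326.1], [0.0, 508.3, 200.6], [0.0, 0.0, 1.0]] [[-0.693, 0.385, -0.609, -0.401], [-0.721, -0.363, 0.591, 0.921], [0.007, 0.849, 0.529, 0.884], [0.0, 0.0, 0.0, 1.0]] ['pixels', 'mtx', 'world_from_camera']
```

View pics/top0.png

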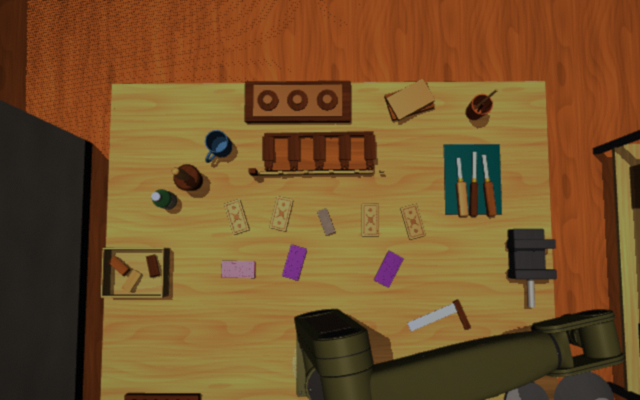

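View pics/side0.png

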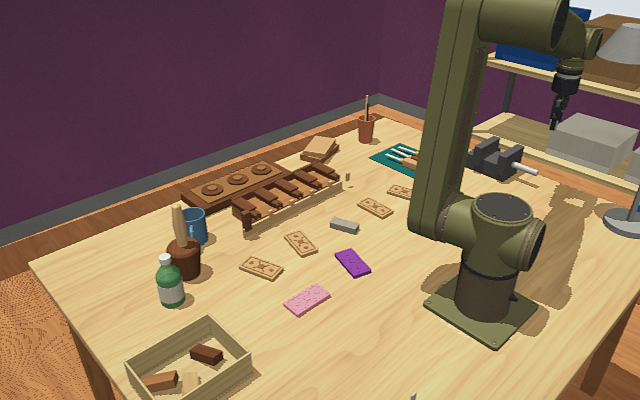

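Candidates for panels in top view: tan carved slabs at (236,217), (282,214), (370,220), (413,222). Look-alikes are pink (238,269), purple (294,262) and (389,269), and the grey stone (326,221). I choose the four tan ones and check them in a close crop.

Run:
```python
import cv2
i=cv2.imread("pics/top0.png")
cv2.imwrite("pics/c1.png",cv2.resize(i[122:242,222:432],None,fx=3.8,fy=3.8,interpolation=cv2.INTER_CUBIC))
```

```text
(no output)
```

View pics/c1.png

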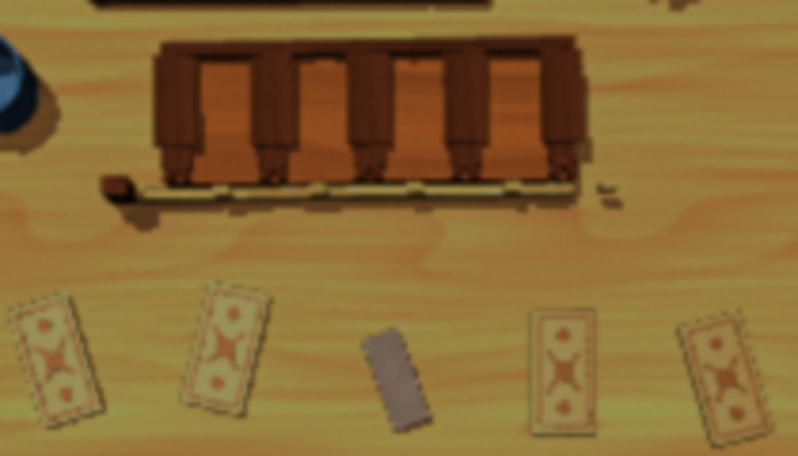

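```bash
cat > h.py <<'E'
import numpy as np, cv2
from scipy.spatial.transform import Rotation as R
from station import robot
def ray(c,uv,z):
    "pixels -> world xy at height z"
    uv=np.atleast_2d(uv).astype(float);M=c["world_from_camera"];K=c["mtx"]
    d=np.c_[(uv[:,0]-K[0,2])/K[0,0],-(uv[:,1]-K[1,2])/K[1,1],-np.ones(len(uv))]@M[:3,:3].T
    o=M[:3,3];return (o+d*((z-o[2])/d[:,2])[:,None])[:,:2]
def rigid(loc,w):
    "2D rigid fit: centre, yaw deg, rms mm"
    loc=np.array(loc,float);w=np.array(w)
    a=loc-loc.mean(0);b=w-w.mean(0)
    th=np.arctan2((a[:,0]*b[:,1]-a[:,1]*b[:,0]).sum(),(a*b).sum())
    c,s=np.cos(th),np.sin(th);Q=np.array([[c,-s],[s,c]])
    t=w.mean(0)-Q@loc.mean(0);e=loc@Q.T+t-w
    return t,np.degrees(th),1e3*np.sqrt((e**2).sum(1).mean())
def rect(w):
    "4 corners -> centre, yaw of long side, sides mm"
    w=np.array(w);e=np.roll(w,-1,0)-w;L=np.hypot(*e.T)
    k=0 if L[0]+L[2]>L[1]+L[3] else 1
    d=e[k]-e[(k+2)%4];return w.mean(0).round(4),(np.degrees(np.arctan2(d[1],d[0]))+90)%180-90,(1e3*L).round(0)
def go(x,y,z,yaw):
    "shares to move from the present pose to a target (tool down): shift then turn"
    s=robot.read_state();Q=R.from_euler("xyz",s["ee_rot"],degrees=True)
    d=Q.inv().apply(np.array([x,y,z])-s["tool_pos"])
    t=R.from_euler("xyz",[180,0,yaw],degrees=True)
    r=(Q.inv()*t).as_rotvec()
    print("total shift share",(d/.25).round(3),"turn share",(r/1.5).round(3),"dist mm",round(1e3*np.linalg.norm(d)),"min rows",max(np.abs(np.r_[d/.0417,r/.125])).round(1))
def st():
    s=robot.read_state();print("t",round(s["time_s"],2),"tcp",s["tool_pos"].round(4),"rpy",s["ee_rot"].round(2),"F",s["ft_force"].round(1),"open",round(float(s["opening"]),3),"grip",round(float(s["grip_force"]),1),"q",s["joint_pos"].round(1))
E
python3 - <<'E'
from h import *
c=robot.camera("top")
f=lambda p:np.array(p)/3.8+[222,122]-.37
for p in ([(8,311),(68,294),(104,410),(47,428)],[(210,284),(271,295),(242,416),(182,402)],[(530,310),(596,310),(596,435),(530,435)],[(678,325),(740,310),(774,431),(715,447)]):
    print(rect(ray(c,f(p),.012)))
p=[(177.5,147),(274.5,147),(370,146),(466,144),(563,142)]
print("rack",rigid([(-.031,y) for y in(.168,.084,0,-.084,-.168)],ray(c,f(p),.061)))
print("knob",ray(c,f([(117,186)]),.092),"stone",ray(c,f([(397,380)]),.022))
E
```

```text
(array([0.483 , 0.3022]), np.float64(18.47058678442147), array([ 55., 108.,  52., 110.]))
(array([0.4927, 0.1524]), np.float64(-13.161684733005359), array([ 55., 110.,  54., 107.]))
(array([ 0.4714, -0.1438]), np.float64(-0.6278834500534458), array([ 58., 110.,  58., 110.]))
(array([ 0.466 , -0.2872]), np.float64(15.238033470014727), array([ 56., 110.,  54., 111.]))
rack (array([0.69635123, 0.02503237]), np.float64(0.5300023605098408), np.float64(1.3295930329244736))
knob [[0.62574782 0.23916144]] stone [[0.46446006 0.00203574]]
```

```bash
python3 -c "
from h import *
go(.58,.17,.30,.5)"
```

```text
total shift share [ 2.417 -2.66  -0.23 ] turn share [-0.001  0.     0.167] dist mm 900 min rows 15.9
```

>>> {"api": "jog_arm", "payload": {
  "moves": [0.1, -0.11, -0.03, 0, 0, 0, 0.1, -0.11, -0.03, 0, 0, 0, 0.1, -0.11, -0.03, 0, 0, 0, 0.1, -0.11, -0.03, 0, 0, 0, 0.1, -0.11, -0.03, 0, 0, 0, 0.1, -0.11, -0.03, 0, 0, 0, 0.1, -0.11, -0.03, 0, 0, 0, 0.1, -0.11, -0.02, 0, 0, 0],
  "jaw": 0,
  "grip_force": 20
}}

```text
time_s: 0.82
tool_pos: [0.3041, -0.3626, 0.3004]
ee_rot: [180.0, -0.0, 14.9]
ft_force: [0.8, 0.2, 0.5]
opening: 1.006
grip_force: 0.0
```

>>> {"api": "jog_arm", "payload": {
  "moves": [0.1, -0.11, 0, 0, 0, 0, 0.1, -0.11, 0, 0, 0, 0, 0.1, -0.11, 0, 0, 0, 0, 0.1, -0.11, 0, 0, 0, 0, 0.1, -0.11, 0, 0, 0, 0, 0.1, -0.11, 0, 0, 0, 0, 0.1, -0.11, 0, 0, 0, 0, 0.1, -0.11, 0, 0, 0, 0]
}}

```text
time_s: 1.48
tool_pos: [0.4408, -0.0983, 0.2997]
ee_rot: [180.0, -0.0, 14.9]
ft_force: [0.3, 0.6, 0.8]
opening: 0.996
grip_force: 0.0
```

>>> {"api": "jog_arm", "payload": {
  "moves": [0.1, -0.11, 0, 0, 0, 0.04, 0.1, -0.11, 0, 0, 0, 0.04, 0.1, -0.11, 0, 0, 0, 0.04, 0.1, -0.11, 0, 0, 0, 0.047, 0.1, -0.11, 0, 0, 0, 0, 0.1, -0.11, 0, 0, 0, 0, 0.1, -0.11, 0, 0, 0, 0, 0.1, -0.11, 0, 0, 0, 0]
}}

```text
time_s: 2.15
tool_pos: [0.62, 0.1375, 0.2993]
ee_rot: [180.0, 0.0, 0.6]
ft_force: [0.1, -0.2, 0.2]
opening: 1.004
grip_force: 0.0
```

Run:
```python
from h import *
st();c=robot.camera("wrist");cv2.imwrite("pics/w1.png",c["pixels"][:,:,::-1]);print(c["mtx"].round(1),c["world_from_camera"].round(3))
go(.58,.17,.30,.5)
```

```text
t 2.15 tcp [0.62   0.1375 0.2993] rpy [1.7999e+02 4.0000e-02 5.6000e-01] F [ 0.1 -0.2  0.2] open 1.004 grip 0.0 q [ 7.7  3.6 92.8 -0.  83.6 97.1]
[[298.9   0.  319.3]
 [  0.  298.9 204.5]
 [  0.    0.    1. ]] [[ 0.011  0.95   0.312  0.699]
 [-1.     0.01   0.005  0.138]
 [ 0.001 -0.312  0.95   0.431]
 [ 0.     0.     0.     1.   ]]
total shift share [-0.17  -0.116 -0.009] turn share [-0.002 -0.     0.003] dist mm 51 min rows 1.0
```

View pics/w1.png

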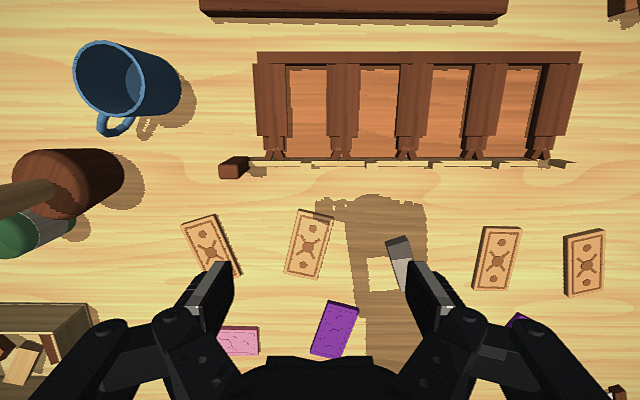

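Run:
```python
import cv2,numpy as np
i=cv2.imread("pics/w1.png");C=cv2.INTER_CUBIC
a=cv2.resize(i[45:180,215:590],None,fx=2,fy=2,interpolation=C);b=cv2.resize(i[200:305,175:615],None,fx=1.8,fy=1.8,interpolation=C)
o=np.zeros((a.shape[0]+b.shape[0],800,3),np.uint8);o[:a.shape[0],:a.shape[1]]=a;o[a.shape[0]:,:b.shape[1]]=b;cv2.imwrite("pics/c2.png",o);print(a.shape,b.shape)
```

```text
(270, 750, 3) (189, 792, 3)
```

View pics/c2.png

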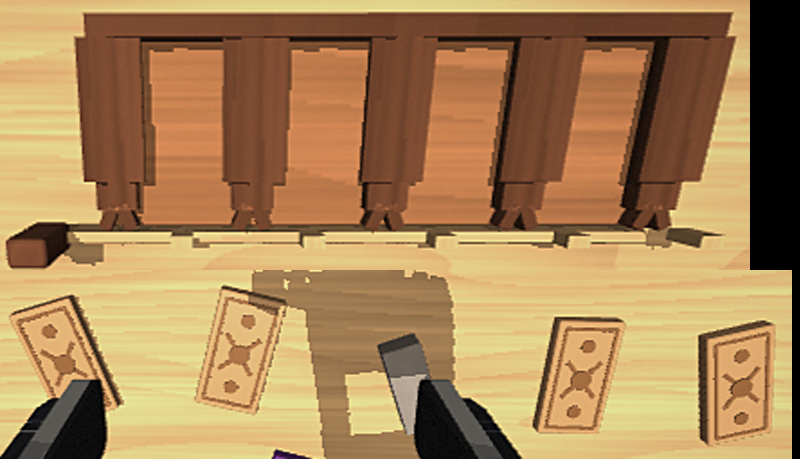

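Run:
```python
from h import *
c=robot.camera("wrist")
f=lambda p:np.array(p)/2+[215,45]-.25
g=lambda p:(np.array(p)-[0,270])/1.8+[175,200]-.22
p=[(113,182.5),(254,184),(391,183),(527.5,182),(668,180)]
w=ray(c,f(p),.061);print(w.round(4))
print("rack",rigid([(-.031,y) for y in(.168,.084,0,-.084,-.168)],w))
print("knob",ray(c,f([(8,240),(49,239),(46,266),(8,267)]),.092).round(4),ray(c,f([(28,253)]),.092))
print("back wall corners",ray(c,f([(82,13),(731,13),]),.061).round(4))
for p in ([(223,287),(285,305),(257,413),(196,402)],[(558,320),(624,321),(600,433),(543,431)],[(704,337),(773,324),(773,433),(710,444)]):print(rect(ray(c,g(p),.012)))
go(.632,.238,.2,.5)
```

```text
[[ 0.6678  0.2001]
 [ 0.6681  0.1151]
 [ 0.6699  0.0326]
 [ 0.6717 -0.0494]
 [ 0.674  -0.1335]]
rack (array([0.7013129 , 0.03360638]), np.float64(1.0979474013029646), np.float64(1.4527577819560702))
knob [[0.6378 0.2561]
 [0.6388 0.2327]
 [0.623  0.2356]
 [0.6221 0.2575]] [[0.6304884 0.2453294]]
back wall corners [[ 0.7597  0.214 ]
 [ 0.7646 -0.1455]]
(array([0.4978, 0.1572]), np.float64(-12.468588102510466), array([ 53., 105.,  55., 110.]))
(array([ 0.4789, -0.1385]), np.float64(2.4857771956897636), array([ 55., 109.,  52., 108.]))
(array([ 0.473 , -0.2784]), np.float64(17.593182395762142), array([ 56., 110.,  55., 110.]))
total shift share [ 0.05  -0.394  0.39 ] turn share [-0.     0.002  0.003] dist mm 139 min rows 2.4
```

>>> {"api": "jog_arm", "payload": {
  "moves": [0.006, -0.054, 0.04, 0, 0, -0.005, 0.006, -0.054, 0.04, 0, 0, 0, 0.006, -0.054, 0.04, 0, 0, 0, 0.006, -0.054, 0.04, 0, 0, 0, 0.005, -0.054, 0.04, 0, 0, 0, 0.005, -0.054, 0.04, 0, 0, 0, 0.005, -0.054, 0.04, 0, 0, 0, 0.005, -0.054, 0.04, 0, 0, 0]
}}

```text
time_s: 2.92
tool_pos: [0.6284, 0.2453, 0.2187]
ee_rot: [180.0, 0.0, 1.0]
ft_force: [0.0, -0.6, -0.3]
opening: 0.997
grip_force: 0.0
```

>>> {"api": "jog_arm", "payload": {
  "moves": [0, 0, 0.1, 0, 0, 0, 0, 0, 0.1, 0, 0, 0, 0, 0, 0.1, 0, 0, 0, 0, 0, 0.1, 0, 0, 0, 0, 0, 0.06, 0, 0, 0, 0, 0, 0.04, 0, 0, 0, 0, 0, 0.03, 0, 0, 0, 0, 0, 0.02, 0, 0, 0]
}}

```text
time_s: 3.58
tool_pos: [0.6289, 0.2442, 0.0821]
ee_rot: [-180.0, -0.0, 1.0]
ft_force: [-0.5, -0.8, -0.8]
opening: 1.002
grip_force: 0.0
```

Run:
```python
from h import *
st();c=robot.camera("wrist");cv2.imwrite("pics/w2.png",c["pixels"][:,:,::-1])
```

```text
t 3.58 tcp [0.6289 0.2442 0.0821] rpy [-1.7999e+02 -2.0000e-02  9.7000e-01] F [-0.5 -0.8 -0.8] open 1.002 grip 0.0 q [ 16.7  18.   98.    0.   64.  105.7]
```

View pics/w2.png

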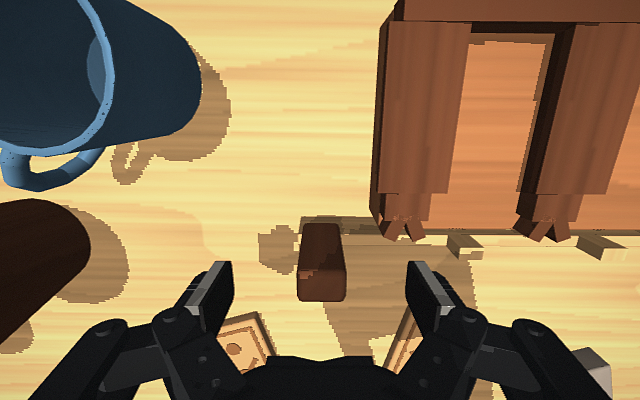

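The picture shows the knob top at (322,285), midway between the jaws at columns 230 and 408. The rack's left rail ends are at (405,235).

Run:
```python
from h import *
c=robot.camera("wrist")
print(ray(c,[(299,269.5),(345,269),(346,300),(300,300.5)],.092).round(4))
# lips front: rail1 (376..446,193), rail2 (520..607,193)
print(ray(c,[(377,193.5),(447,193),(524,193),(608,193)],.061).round(4))
```

```text
[[0.6368 0.2529]
 [0.6374 0.2319]
 [0.6208 0.2306]
 [0.6201 0.2525]]
[[0.6648 0.2136]
 [0.6658 0.1766]
 [0.6665 0.1359]
 [0.6673 0.0915]]
```

>>> {"api": "jog_arm", "payload": {
  "moves": [0, 0, 0, 0, 0, 0, 0, 0, 0, 0, 0, 0, 0, 0, 0, 0, 0, 0, 0, 0, 0, 0, 0, 0, 0, 0, 0, 0, 0, 0, 0, 0, 0, 0, 0, 0, 0, 0, 0, 0, 0, 0, 0, 0, 0, 0, 0, 0],
  "jaw": 1,
  "grip_force": 20
}}

```text
time_s: 4.35
tool_pos: [0.6288, 0.2439, 0.083]
ee_rot: [-180.0, -0.0, 1.0]
ft_force: [-0.9, -1.5, 3.2]
opening: 0.273
grip_force: 25.0
```

>>> {"api": "jog_arm", "payload": {
  "moves": [0, -0.02, 0, 0, 0, 0, 0, -0.02, 0, 0, 0, 0, 0, -0.02, 0, 0, 0, 0, 0, -0.02, 0, 0, 0, 0, 0, -0.02, 0, 0, 0, 0, 0, -0.02, 0, 0, 0, 0, 0, -0.02, 0, 0, 0, 0, 0, -0.02, 0, 0, 0, 0]
}}

```text
time_s: 5.02
tool_pos: [0.6283, 0.2835, 0.0829]
ee_rot: [179.8, -0.1, 1.0]
ft_force: [0.2, -21.7, 10.8]
opening: 0.273
grip_force: 26.0
```

>>> {"api": "jog_arm", "payload": {
  "moves": [0, -0.004, 0, 0, 0, 0, 0, -0.003, 0, 0, 0, 0, 0, -0.002, 0, 0, 0, 0, 0, -0.002, 0, 0, 0, 0, 0, 0, 0, 0, 0, 0, 0, 0, 0, 0, 0, 0, 0, 0, 0, 0, 0, 0, 0, 0, 0, 0, 0, 0]
}}

```text
time_s: 5.68
tool_pos: [0.6284, 0.2834, 0.083]
ee_rot: [179.6, 0.0, 1.0]
ft_force: [-1.8, -14.9, 7.9]
opening: 0.277
grip_force: 25.7
```

>>> {"api": "jog_arm", "payload": {
  "moves": [0, 0, 0, 0, 0, 0, 0, 0, 0, 0, 0, 0, 0, 0, 0, 0, 0, 0, 0, 0, 0, 0, 0, 0, 0, 0, -0.06, 0, 0, 0, 0, 0, -0.1, 0, 0, 0, 0, 0, -0.1, 0, 0, 0, 0, 0, -0.1, 0, 0, 0],
  "jaw": 0
}}

```text
time_s: 6.35
tool_pos: [0.6276, 0.2871, 0.1741]
ee_rot: [-180.0, -0.0, 1.0]
ft_force: [0.3, 0.2, -0.0]
opening: 1.001
grip_force: 0.0
```

>>> {"api": "jog_arm", "payload": {
  "moves": [-0.1, 0.04, -0.04, 0, 0, 0, -0.1, 0.04, -0.04, 0, 0, 0, -0.1, 0.04, -0.04, 0, 0, 0, -0.1, 0.04, -0.04, 0, 0, 0, -0.1, 0.04, -0.04, 0, 0, 0, -0.1, 0.04, -0.04, 0, 0, 0, -0.1, 0.04, -0.04, 0, 0, 0, -0.1, 0.04, -0.04, 0, 0, 0]
}}

```text
time_s: 7.02
tool_pos: [0.4279, 0.2032, 0.2539]
ee_rot: [-180.0, -0.1, 1.0]
ft_force: [-0.4, -0.2, 1.2]
opening: 1.0
grip_force: 0.0
```

Run:
```python
from h import *
st();c=robot.camera("wrist");i=c["pixels"][:,:,::-1];cv2.imwrite("pics/w3.png",i);cv2.imwrite("pics/w3b.png",cv2.resize(i[20:340,90:560],None,fx=1.7,fy=1.7,interpolation=cv2.INTER_CUBIC))
```

```text
t 7.02 tcp [0.4279 0.2032 0.2539] rpy [-1.7996e+02 -7.0000e-02  1.0000e+00] F [-0.4 -0.2  1.2] open 1.0 grip 0.0 q [ 18.9 -16.5 115.6   0.   80.8 107.9]
```

View pics/w3b.png

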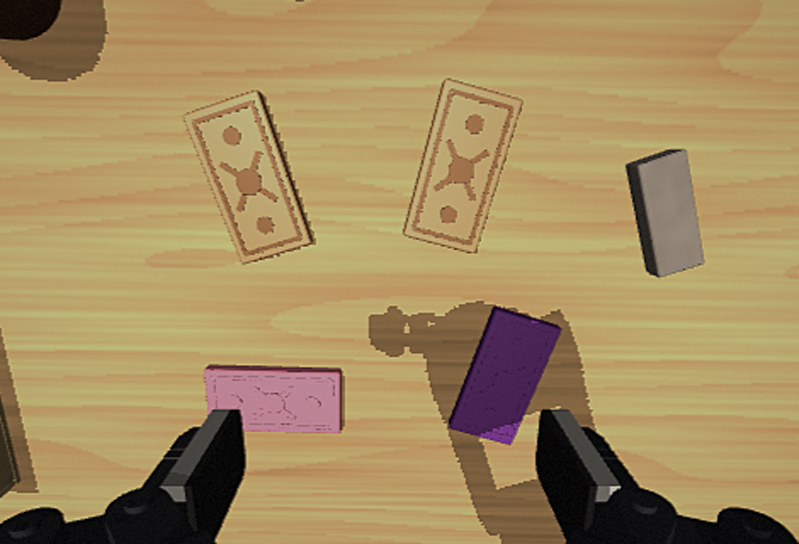

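```bash
cat >> h.py <<'E'
def grasp(ctr,yaw):
    "TCP xy 42 mm behind the panel centre (pads over its last 24 mm), nearest -x end"
    a=np.radians(yaw);return np.array(ctr)-.042*np.array([np.cos(a),np.sin(a)])
E
python3 - <<'E'
from h import *
c=robot.camera("wrist")
f=lambda p:np.array(p)/1.7+[90,20]-.2
for p in ([(184,115),(257,92),(309,242),(244,263)],[(447,80),(522,101),(476,252),(404,234)]):
    r=rect(ray(c,f(p),.012));print(r);q=grasp(r[0],r[1]);print(q.round(4));go(*q,.1,r[1])
E
```

```text
(array([0.4806, 0.3036]), np.float64(17.927855947107133), array([ 54., 107.,  52., 109.]))
[0.4406 0.2907]
total shift share [ 0.054 -0.348  0.624] turn share [-0.001 -0.004 -0.197] dist mm 179 min rows 3.7
(array([0.4912, 0.1523]), np.float64(-13.463495483264069), array([ 53., 108.,  56., 108.]))
[0.4504 0.1621]
total shift share [0.084 0.167 0.623] turn share [-0.002 -0.003  0.168] dist mm 163 min rows 3.7
```

>>> {"api": "jog_arm", "payload": {
  "moves": [0.017, 0.033, 0.125, 0, 0, 0, 0.017, 0.033, 0.125, 0, 0, 0, 0.017, 0.033, 0.125, 0, 0, 0, 0.017, 0.033, 0.125, 0, 0, 0, 0.016, 0.033, 0.123, 0, 0, 0, 0, 0, 0, 0, 0, 0.056, 0, 0, 0, 0, 0, 0.056, 0, 0, 0, 0, 0, 0.056],
  "jaw": 0.2
}}

```text
time_s: 7.78
tool_pos: [0.451, 0.1625, 0.096]
ee_rot: [180.0, 0.1, -13.7]
ft_force: [1.1, 0.6, -0.3]
opening: 0.802
grip_force: 0.0
```

>>> {"api": "jog_arm", "payload": {
  "moves": [0, 0, 0.06, 0, 0, 0, 0, 0, 0.06, 0, 0, 0, 0, 0, 0.06, 0, 0, 0, 0, 0, 0.06, 0, 0, 0, 0, 0, 0.04, 0, 0, 0, 0, 0, 0.03, 0, 0, 0, 0, 0, 0.02, 0, 0, 0, 0, 0, 0.01, 0, 0, 0]
}}

```text
time_s: 8.45
tool_pos: [0.4509, 0.1625, 0.0112]
ee_rot: [180.0, 0.0, -13.5]
ft_force: [0.0, -0.3, 0.3]
opening: 0.8
grip_force: 0.0
```

Run:
```python
from h import *
st();c=robot.camera("wrist");i=c["pixels"][:,:,::-1];cv2.imwrite("pics/w4.png",i[140:400,120:520])
```

```text
t 8.45 tcp [0.4509 0.1625 0.0112] rpy [ 1.7999e+02  2.0000e-02 -1.3470e+01] F [ 0.  -0.3  0.3] open 0.8 grip 0.0 q [ 13.4   1.2 125.4   0.   53.4 116.9]
```

View pics/w4.png

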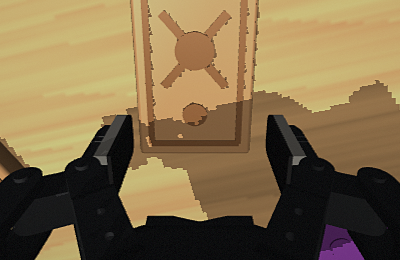

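The pads straddle the rear end of panel P1, whose rear edge is at crop row 152 between jaw edges at columns 128 and 270. I descend further with a guarded move.

Run:
```python
from h import *
c=robot.camera("wrist");s=robot.read_state()
w=ray(c,[(255+7,292),(370,291),(316,292)],.012)
Q=R.from_euler("xyz",s["ee_rot"],degrees=True)
print((Q.inv().apply(np.c_[w,[.012]*3]-s["tool_pos"])*1e3).round(1))
```

```text
[[-10.3 -28.3  -0.4]
 [ -9.6  26.5  -0.4]
 [-10.2  -0.9  -0.4]]
```

>>> {"api": "jog_arm", "payload": {
  "moves": [0, 0, 0.003, 0, 0, 0, 0, 0, 0.003, 0, 0, 0, 0, 0, 0.003, 0, 0, 0, 0, 0, 0.003, 0, 0, 0, 0, 0, 0.003, 0, 0, 0, 0, 0, 0.003, 0, 0, 0, 0, 0, 0, 0, 0, 0, 0, 0, 0, 0, 0, 0]
}}

```text
time_s: 9.22
tool_pos: [0.4508, 0.1624, 0.007]
ee_rot: [180.0, 0.0, -13.5]
ft_force: [-1.1, 0.2, 0.3]
opening: 0.804
grip_force: 0.0
```

>>> {"api": "jog_arm", "payload": {
  "moves": [0, 0, 0, 0, 0, 0, 0, 0, 0, 0, 0, 0, 0, 0, 0, 0, 0, 0, 0, 0, 0, 0, 0, 0, 0, 0, 0, 0, 0, 0, 0, 0, 0, 0, 0, 0, 0, 0, 0, 0, 0, 0, 0, 0, 0, 0, 0, 0],
  "jaw": 0.42,
  "grip_force": 22
}}

```text
time_s: 9.88
tool_pos: [0.4512, 0.1625, 0.0073]
ee_rot: [-180.0, -0.0, -13.5]
ft_force: [-0.2, 0.6, 2.6]
opening: 0.649
grip_force: 23.7
```

```bash
python3 -c "
from h import *
st()"
```

```text
t 9.88 tcp [0.4512 0.1625 0.0073] rpy [-1.7999e+02 -3.0000e-02 -1.3470e+01] F [-0.2  0.6  2.6] open 0.649 grip 23.7 q [ 13.4   1.6 125.5  -0.   52.9 116.9]
```

>>> {"api": "jog_arm", "payload": {
  "moves": [0, 0, -0.02, 0, 0, 0, 0, 0, -0.032, 0, 0, 0, 0, 0, -0.04, 0, 0, 0, 0, 0, -0.04, 0, 0, 0, 0, 0, -0.04, 0, 0, -0.042, 0, 0, -0.04, 0, 0, -0.042, 0, 0, 0, 0, 0, -0.042, 0, 0, 0, 0, 0, -0.042]
}}

```text
time_s: 10.55
tool_pos: [0.452, 0.1627, 0.0622]
ee_rot: [-180.0, -0.2, 1.1]
ft_force: [-0.4, -0.5, -1.3]
opening: 0.648
grip_force: 23.4
```

>>> {"api": "jog_arm", "payload": {
  "moves": [0.02, 0.03, 0, 0, 0, 0, 0.03, 0.05, 0, 0, 0, 0, 0.03, 0.055, 0, 0, 0, 0, 0.03, 0.055, 0, 0, 0, 0, 0.03, 0.055, 0, 0, 0, 0, 0.03, 0.05, 0, 0, 0, 0, 0.03, 0.05, 0, 0, 0, 0, 0.022, 0.029, 0, 0, 0, 0]
}}

```text
time_s: 11.22
tool_pos: [0.5089, 0.0683, 0.0607]
ee_rot: [180.0, -0.1, 0.8]
ft_force: [0.3, 0.2, -1.5]
opening: 0.646
grip_force: 23.5
```

Run:
```python
from h import *
st();c=robot.camera("wrist");i=c["pixels"][:,:,::-1];cv2.imwrite("pics/w5.png",cv2.resize(i[0:300,120:520],None,fx=2,fy=2,interpolation=cv2.INTER_CUBIC))
```

```text
t 11.22 tcp [0.5089 0.0683 0.0607] rpy [ 1.7998e+02 -5.0000e-02  8.1000e-01] F [ 0.3  0.2 -1.5] open 0.646 grip 23.5 q [  1.7   0.7 120.1  -0.   59.1  90.9]
```

View pics/w5.png

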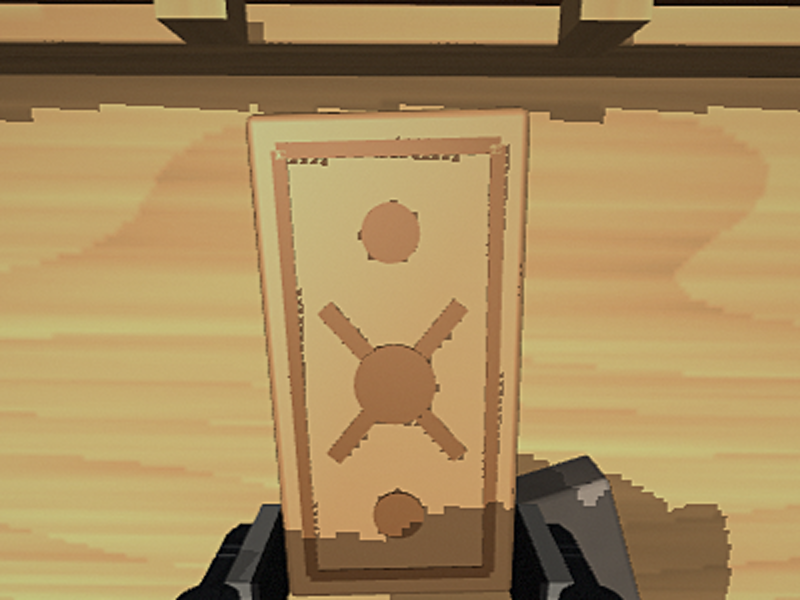

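Run:
```python
from h import *
c=robot.camera("wrist")
f=lambda p:np.array(p)/2+[120,0]-.25
print(ray(c,f([(156,18),(652,20)]),.056).round(4), ray(c,f([(156,18),(652,20)]),.056).mean(0))
print(ray(c,f([(258,118),(528,112),(513,590),(290,590)]),.066).round(4))
```

```text
[[0.6251 0.117 ]
 [0.6264 0.0189]] [0.62575529 0.06793901]
[[0.6061 0.0958]
 [0.608  0.044 ]
 [0.5014 0.039 ]
 [0.5006 0.0939]]
```

Run:
```python
from h import *
c=robot.camera("top");a=cv2.imread("pics/top0.png");b=c["pixels"][:,:,::-1].copy();cv2.imwrite("pics/top1.png",b)
up=lambda i:cv2.resize(i,None,fx=8,fy=8,interpolation=cv2.INTER_CUBIC)
T=up(a[163:180,245:262]);S=up(b[158:186,222:262])
r=cv2.matchTemplate(S,T,cv2.TM_CCOEFF_NORMED);_,m,_,p=cv2.minMaxLoc(r)
u0=np.array([245,163.]);u1=np.array([222,158])+np.array(p)/8
print(m,u0,u1,(ray(c,u1+8,.092)-ray(c,u0+8,.092))*1e3)
```

```text
0.9909102320671082 [245. 163.] [232.875 163.   ] [[ 0.15978743 39.1690741 ]]
```

>>> {"api": "jog_arm", "payload": {
  "moves": [0, -0.003, 0.006, 0, 0, 0.008, 0, -0.002, 0.006, 0, 0, 0.008, 0.02, 0, 0.006, 0, 0, 0, 0.02, 0, 0.006, 0, 0, 0, 0.03, 0, 0.006, 0, 0, 0, 0.03, 0, 0.004, 0, 0, 0, 0.025, 0, 0, 0, 0, 0, 0.015, 0, 0, 0, 0, 0]
}}

```text
time_s: 12.03
tool_pos: [0.5405, 0.0708, 0.0501]
ee_rot: [180.0, 0.6, -0.4]
ft_force: [-14.1, -0.3, 1.1]
opening: 0.649
grip_force: 28.1
```

Run:
```python
from h import *
st();c=robot.camera("wrist");i=c["pixels"][:,:,::-1];cv2.imwrite("pics/w6.png",cv2.resize(i[0:240,120:520],None,fx=2,fy=2,interpolation=cv2.INTER_CUBIC))
```

```text
t 12.03 tcp [0.5405 0.0708 0.0501] rpy [179.97   0.56  -0.35] F [-14.1  -0.3   1.1] open 0.649 grip 28.1 q [  1.8   5.8 115.9  -0.   58.8  92.2]
```

View pics/w6.png

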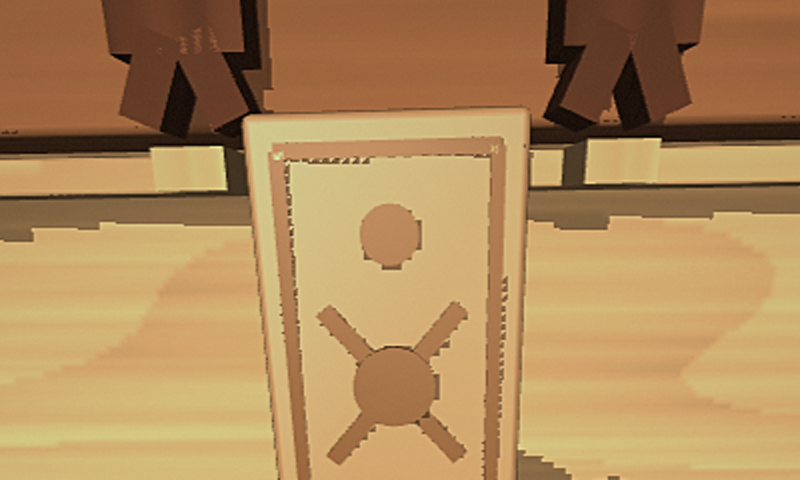

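>>> {"api": "jog_arm", "payload": {
  "moves": [-0.015, 0, 0, 0, 0, 0, -0.015, 0, 0, 0, 0, 0, 0, 0.007, 0, 0, 0, 0, 0, 0.006, 0, 0, 0, 0, 0.015, 0, 0, 0, 0, 0, 0.015, 0, 0, 0, 0, 0, 0.015, 0, 0, 0, 0, 0, 0.015, 0, 0, 0, 0, 0]
}}

```text
time_s: 12.75
tool_pos: [0.5512, 0.0676, 0.0518]
ee_rot: [-180.0, -0.0, -0.4]
ft_force: [-0.4, -0.2, -0.6]
opening: 0.648
grip_force: 27.2
```

>>> {"api": "jog_arm", "payload": {
  "moves": [0.01, 0, 0, 0, 0, 0, 0.01, 0, 0, 0, 0, 0, 0.01, 0, 0, 0, 0, 0, 0.01, 0, 0, 0, 0, 0, 0.01, 0, 0, 0, 0, 0, 0.01, 0, 0, 0, 0, 0, 0, 0, 0, 0, 0, 0, 0, 0, 0, 0, 0, 0]
}}

```text
time_s: 13.42
tool_pos: [0.5655, 0.0675, 0.0516]
ee_rot: [180.0, -0.0, -0.4]
ft_force: [-0.0, -1.5, -0.3]
opening: 0.646
grip_force: 27.2
```

>>> {"api": "jog_arm", "payload": {
  "moves": [0, 0, 0.006, 0, 0, 0, 0, 0, 0.005, 0, 0, 0, 0.01, 0, 0, 0, 0, 0, 0.01, 0, 0, 0, 0, 0, 0.01, -0.001, 0, 0, 0, 0, 0.01, 0, 0, 0, 0, 0, 0.01, -0.001, 0, 0, 0, 0, 0, 0, 0, 0, 0, 0]
}}

```text
time_s: 14.08
tool_pos: [0.5786, 0.0679, 0.0491]
ee_rot: [-180.0, -0.0, -0.4]
ft_force: [-0.2, -1.0, -0.8]
opening: 0.649
grip_force: 27.2
```

>>> {"api": "jog_arm", "payload": {
  "moves": [0.015, 0, 0, 0, 0, 0, 0.015, -0.001, 0, 0, 0, 0, 0.015, 0, 0, 0, 0, 0, 0.015, -0.001, 0, 0, 0, 0, 0.015, 0, 0, 0, 0, 0, 0.015, 0, 0, 0, 0, 0, 0.015, 0, 0, 0, 0, 0, 0.01, 0, 0, 0, 0, 0]
}}

```text
time_s: 14.75
tool_pos: [0.6072, 0.0682, 0.0489]
ee_rot: [-180.0, -0.0, -0.4]
ft_force: [0.3, -0.9, -0.5]
opening: 0.649
grip_force: 27.2
```

```bash
python3 -c "
from h import *
st()"
```

```text
t 14.75 tcp [0.6072 0.0682 0.0489] rpy [-1.8e+02 -1.0e-02 -4.2e-01] F [ 0.3 -0.9 -0.5] open 0.649 grip 27.2 q [  1.4  13.2 107.5   0.   59.2  91.8]
```

>>> {"api": "jog_arm", "payload": {
  "moves": [0, 0, 0, 0, 0, 0, 0, 0, 0, 0, 0, 0, 0, 0, 0, 0, 0, 0, -0.02, 0, 0, 0, 0, 0, -0.035, 0, 0, 0, 0, 0, -0.035, 0, 0, 0, 0, 0, -0.035, 0, 0, 0, 0, 0, -0.035, 0, 0, 0, 0, 0],
  "jaw": 0.2
}}

```text
time_s: 15.42
tool_pos: [0.5652, 0.0685, 0.0487]
ee_rot: [-180.0, 0.0, -0.4]
ft_force: [0.2, -0.1, 0.1]
opening: 0.796
grip_force: 0.0
```

>>> {"api": "jog_arm", "payload": {
  "moves": [0, 0, -0.01, 0, 0, -0.007, 0, 0, -0.01, 0, 0, -0.007, 0, 0, 0, 0, 0, 0, 0, 0, 0, 0, 0, 0, 0, 0, 0, 0, 0, 0, 0, 0, 0, 0, 0, 0, 0, 0, 0, 0, 0, 0, 0, 0, 0, 0, 0, 0],
  "jaw": 1
}}

```text
time_s: 16.08
tool_pos: [0.5667, 0.0684, 0.0537]
ee_rot: [180.0, 0.0, 0.8]
ft_force: [-0.1, -0.1, 0.2]
opening: -0.004
grip_force: 0.0
```

>>> {"api": "jog_arm", "payload": {
  "moves": [0.01, 0, 0, 0, 0, 0, 0.012, 0, 0, 0, 0, 0, 0.012, 0, 0, 0, 0, 0, 0.012, 0, 0, 0, 0, 0, 0.012, 0, 0, 0, 0, 0, 0.012, 0, 0, 0, 0, 0, 0.012, 0, 0, 0, 0, 0, 0.012, 0, 0, 0, 0, 0]
}}

```text
time_s: 16.75
tool_pos: [0.5903, 0.0688, 0.0538]
ee_rot: [-180.0, 0.0, 0.8]
ft_force: [-0.6, -0.1, 0.4]
opening: -0.0
grip_force: 0.4
```

>>> {"api": "jog_arm", "payload": {
  "moves": [0.012, 0, 0, 0, 0, 0, 0.012, 0, 0, 0, 0, 0, 0.012, 0, 0, 0, 0, 0, 0.012, 0, 0, 0, 0, 0, 0.012, 0, 0, 0, 0, 0, 0.012, 0, 0, 0, 0, 0, 0.012, 0, 0, 0, 0, 0, 0.012, 0, 0, 0, 0, 0]
}}

```text
time_s: 17.42
tool_pos: [0.6144, 0.0691, 0.0538]
ee_rot: [180.0, 0.0, 0.8]
ft_force: [-1.3, -0.6, 0.9]
opening: 0.001
grip_force: 0.4
```

Run:
```python
from h import *
st();c=robot.camera("wrist");i=c["pixels"][:,:,::-1];cv2.imwrite("pics/w7.png",cv2.resize(i[60:340,120:520],None,fx=2,fy=2,interpolation=cv2.INTER_CUBIC))
```

```text
t 17.42 tcp [0.6144 0.0691 0.0538] rpy [180.     0.     0.79] F [-1.3 -0.6  0.9] open 0.001 grip 0.4 q [  1.4  13.7 106.4  -0.   59.9  90.7]
```

View pics/w7.png

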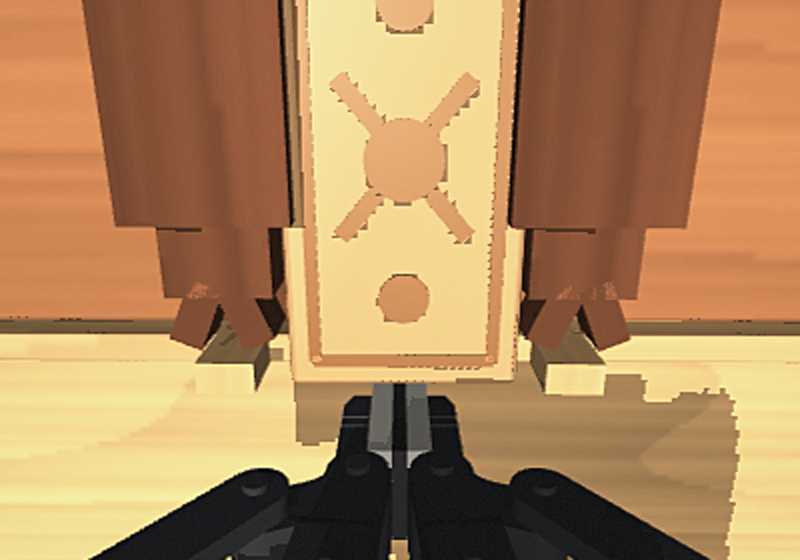

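The panel sits under the lips in the bay, with closed fingers pushing its rear edge at row 382. It is not yet home.

>>> {"api": "jog_arm", "payload": {
  "moves": [0.006, 0, 0, 0, 0, 0, 0.006, 0, 0, 0, 0, 0, 0.006, 0, 0, 0, 0, 0, 0.006, 0, 0, 0, 0, 0, 0.006, 0, 0, 0, 0, 0, 0.006, 0, 0, 0, 0, 0, 0.006, 0, 0, 0, 0, 0, 0.006, 0, 0, 0, 0, 0]
}}

```text
time_s: 18.13
tool_pos: [0.6263, 0.0693, 0.0538]
ee_rot: [180.0, -0.0, 0.8]
ft_force: [-0.1, 0.5, 0.3]
opening: 0.0
grip_force: 0.4
```

>>> {"api": "jog_arm", "payload": {
  "moves": [0.003, 0, 0, 0, 0, 0, 0.003, 0, 0, 0, 0, 0, 0.003, 0, 0, 0, 0, 0, 0.003, 0, 0, 0, 0, 0, 0, 0, 0, 0, 0, 0, 0, 0, 0, 0, 0, 0, 0, 0, 0, 0, 0, 0, 0, 0, 0, 0, 0, 0]
}}

```text
time_s: 18.8
tool_pos: [0.6265, 0.0693, 0.0537]
ee_rot: [180.0, 0.4, 0.8]
ft_force: [-11.4, -0.8, 7.7]
opening: -0.0
grip_force: 5.7
```

>>> {"api": "jog_arm", "payload": {
  "moves": [-0.06, 0, 0, 0, 0, 0, -0.09, 0, 0, 0, 0, 0, -0.09, 0, 0, 0, 0, 0, 0, 0, -0.092, 0, 0, 0, 0, 0, -0.092, 0, 0, 0, -0.061, -0.112, 0, 0, 0, 0, -0.061, -0.112, 0, 0, 0, 0, -0.061, -0.112, 0, 0, 0, 0]
}}

```text
time_s: 19.47
tool_pos: [0.5227, 0.1525, 0.101]
ee_rot: [-180.0, -0.2, 0.7]
ft_force: [-0.2, -0.2, 0.7]
opening: -0.003
grip_force: 0.0
```

>>> {"api": "jog_arm", "payload": {
  "moves": [-0.061, -0.112, 0, 0, 0, 0, -0.061, -0.112, 0, 0, 0, 0, -0.061, -0.112, 0, 0, 0, 0, -0.061, -0.112, 0, 0, 0, 0, -0.061, -0.11, 0, 0, 0, 0, 0, 0, 0, 0, 0, -0.066, 0, 0, 0, 0, 0, -0.066, 0, 0, 0, 0, 0, -0.067],
  "jaw": 0.2
}}

```text
time_s: 20.13
tool_pos: [0.444, 0.2912, 0.1001]
ee_rot: [-180.0, -0.1, 18.3]
ft_force: [-0.2, 0.9, 0.4]
opening: 0.802
grip_force: 0.0
```

```bash
cat >> h.py <<'E'
def diff():
    "has a panel's place in the top view changed since the start?"
    a=cv2.imread("pics/top0.png").astype(int);b=robot.camera("top")["pixels"][:,:,::-1].astype(int)
    for n,(u,v) in dict(P0=(236,217),P1=(282,214),P2=(370,220),P3=(413,222),stone=(326,221)).items():
        print(n,np.abs(a-b)[v-20:v+20,u-15:u+15].mean().round(1),end="; ")
    print();return b.astype(np.uint8)
E
python3 - <<'E'
from h import *
st();go(.4406,.2907,.0075,17.9);diff()
E
```

```text
t 20.13 tcp [0.444  0.2912 0.1001] rpy [-1.7999e+02 -9.0000e-02  1.8270e+01] F [-0.2  0.9  0.4] open 0.802 grip 0.0 q [ 27.5  -0.3 116.7  -0.   63.5  99.2]
total shift share [-0.014 -0.002  0.37 ] turn share [-0.    -0.001  0.004] dist mm 93 min rows 2.2
P0 53.9; P1 10.7; P2 5.0; P3 4.9; stone 5.0;
```

```bash
cat >> h.py <<'E'
def proj(c,P):
    M=np.linalg.inv(c["world_from_camera"]);q=np.atleast_2d(P)@M[:3,:3].T+M[:3,3];K=c["mtx"]
    return np.c_[K[0,0]*q[:,0]/-q[:,2]+K[0,2],K[1,1]*-q[:,1]/-q[:,2]+K[1,2]]
def rosette(ctr,r=12):
    "world xy of the central rosette near the expected centre (dark-red blob)"
    c=robot.camera("wrist");u=proj(c,[[*ctr,.012]])[0];i=c["pixels"].astype(float)
    s=i.max(2);ratio=i[:,:,2]/np.maximum(i[:,:,0],1)
    vv,uu=np.mgrid[:400,:640];win=np.hypot(uu-u[0],vv-u[1])<45
    m=(win&(i[:,:,1]/np.maximum(i[:,:,0],1)<.74)&(i[:,:,0]>60)).astype(np.uint8)
    m=cv2.morphologyEx(m,cv2.MORPH_OPEN,cv2.getStructuringElement(cv2.MORPH_ELLIPSE,(r,r)))
    n,l,st_,ce=cv2.connectedComponentsWithStats(m)
    print("expected px",u.round(0),[(ce[k].round(1).tolist(),int(st_[k,4]),ray(c,ce[k],.012)[0].round(4).tolist()) for k in range(1,n)])
E
python3 - <<'E'
from h import *
i=cv2.imread("pics/w3.png");print(i[126,236,::-1],i[110,225,::-1],i[100,300,::-1])
rosette((.4806,.3036))
E
```

```text
[161 114  75] [188 168 115] [188 164 106]
expected px [318. 165.] [([318.1, 161.3], 465, [0.4829, 0.3043]), ([318.0, 202.1], 158, [0.453, 0.2944])]
```

>>> {"api": "jog_arm", "payload": {
  "moves": [-0.003, 0, 0.06, 0, 0, 0.002, -0.003, 0, 0.06, 0, 0, 0.002, 0, 0, 0.06, 0, 0, 0, 0, 0, 0.06, 0, 0, 0, 0, 0, 0.05, 0, 0, 0, 0, 0, 0.04, 0, 0, 0, 0, 0, 0.025, 0, 0, 0, 0, 0, 0.015, 0, 0, 0]
}}

```text
time_s: 20.9
tool_pos: [0.4425, 0.2896, 0.0064]
ee_rot: [180.0, 0.1, 17.5]
ft_force: [0.6, -0.1, -0.0]
opening: 0.802
grip_force: 0.0
```

>>> {"api": "jog_arm", "payload": {
  "moves": [0, 0, 0, 0, 0, 0, 0, 0, 0, 0, 0, 0, 0, 0, 0, 0, 0, 0, 0, 0, 0, 0, 0, 0, 0, 0, 0, 0, 0, 0, 0, 0, 0, 0, 0, 0, 0, 0, 0, 0, 0, 0, 0, 0, 0, 0, 0, 0],
  "jaw": 0.42,
  "grip_force": 22
}}

```text
time_s: 21.57
tool_pos: [0.4427, 0.2899, 0.0074]
ee_rot: [-180.0, -0.0, 17.6]
ft_force: [0.3, -0.3, -0.5]
opening: 0.65
grip_force: 24.3
```

Run:
```python
from h import *
st();rosette((.4815,.3036),20)
import sys
s=robot.read_state();p=s["tool_pos"].copy()
for yaw in (18,1.):
    go(p[0],p[1],.062,yaw)
# shift as seen at yaw 0.8
a=np.radians(.8);d=np.array([.508,.1505])-p[:2];print("after turn, shares",((d@[np.cos(a),np.sin(a)])/.25).round(3),((d@[np.sin(a),-np.cos(a)])/.25).round(3))
```

```text
t 21.57 tcp [0.4427 0.2899 0.0074] rpy [-1.800e+02 -2.000e-02  1.755e+01] F [ 0.3 -0.3 -0.5] open 0.65 grip 24.3 q [ 27.4   7.6 119.1  -0.   53.4  99.8]
expected px [315. 197.] [([317.1, 191.4], 1303, [0.4843, 0.3037])]
total shift share [ 0.    -0.    -0.218] turn share [-0.    -0.    -0.005] dist mm 55 min rows 1.3
total shift share [ 0.    -0.    -0.218] turn share [-0.    -0.     0.193] dist mm 55 min rows 2.3
after turn, shares 0.253 0.561
```

>>> {"api": "jog_arm", "payload": {
  "moves": [0, 0, -0.02, 0, 0, 0, 0, 0, -0.03, 0, 0, 0, 0, 0, -0.04, 0, 0, 0, 0, 0, -0.04, 0, 0, 0, 0, 0, -0.04, 0, 0, 0.052, 0, 0, -0.048, 0, 0, 0.052, 0, 0, 0, 0, 0, 0.052, 0, 0, 0, 0, 0, 0.052]
}}

```text
time_s: 22.28
tool_pos: [0.444, 0.2905, 0.0645]
ee_rot: [-179.9, -0.2, -0.5]
ft_force: [-1.1, -0.4, -0.2]
opening: 0.648
grip_force: 24.3
```

>>> {"api": "jog_arm", "payload": {
  "moves": [0.033, 0.045, 0, 0, 0, 0, 0.033, 0.07, 0, 0, 0, 0, 0.033, 0.08, 0, 0, 0, 0, 0.033, 0.08, 0, 0, 0, 0, 0.033, 0.08, 0, 0, 0, 0, 0.033, 0.08, 0, 0, 0, 0, 0.033, 0.07, 0, 0, 0, 0, 0.033, 0.05, 0, 0, 0, 0]
}}

```text
time_s: 22.95
tool_pos: [0.5087, 0.1494, 0.0633]
ee_rot: [-180.0, -0.1, -0.4]
ft_force: [-0.7, 1.1, -1.3]
opening: 0.651
grip_force: 24.3
```

>>> {"api": "jog_arm", "payload": {
  "moves": [0, 0, 0.014, 0, 0, 0, 0, 0, 0.014, 0, 0, 0, 0, 0, 0.014, 0, 0, 0, 0, 0, 0, 0, 0, 0, 0, 0, 0, 0, 0, 0, 0, 0, 0, 0, 0, 0, 0, 0, 0, 0, 0, 0, 0, 0, 0, 0, 0, 0]
}}

```text
time_s: 23.62
tool_pos: [0.5078, 0.151, 0.0515]
ee_rot: [-180.0, -0.0, -0.3]
ft_force: [-0.5, 0.4, -0.9]
opening: 0.65
grip_force: 24.3
```

Run:
```python
from h import *
st();go(.551,.1516,.0515,-.3)
# visual check: uprights' outer top edges vs panel, rows near the image top
c=robot.camera("wrist");cv2.imwrite("pics/w8.png",cv2.resize(c["pixels"][0:300,120:520,::-1],None,fx=2,fy=2,interpolation=cv2.INTER_CUBIC))
```

```text
t 23.62 tcp [0.5078 0.151  0.0515] rpy [-1.8e+02 -1.0e-02 -2.9e-01] F [-0.5  0.4 -0.9] open 0.65 grip 24.3 q [ 10.8   3.6 118.2   0.   58.2 101.1]
total shift share [ 0.173 -0.003 -0.   ] turn share [-0. -0.  0.] dist mm 43 min rows 1.0
```

>>> {"api": "jog_arm", "payload": {
  "moves": [0.016, -0.001, 0, 0, 0, 0, 0.016, -0.001, 0, 0, 0, 0, 0.016, -0.001, 0, 0, 0, 0, 0.016, 0, 0, 0, 0, 0, 0.016, 0, 0, 0, 0, 0, 0.016, 0, 0, 0, 0, 0, 0.016, 0, 0, 0, 0, 0, 0.008, 0, 0, 0, 0, 0]
}}

```text
time_s: 24.33
tool_pos: [0.5386, 0.1512, 0.0514]
ee_rot: [-180.0, -0.0, -0.3]
ft_force: [0.1, 0.7, -0.5]
opening: 0.648
grip_force: 24.3
```

>>> {"api": "jog_arm", "payload": {
  "moves": [0.007, 0, 0, 0, 0, 0, 0.007, 0, 0, 0, 0, 0, 0.007, 0, 0, 0, 0, 0, 0.007, 0, 0, 0, 0, 0, 0.007, 0, 0, 0, 0, 0, 0.007, 0, 0, 0, 0, 0, 0.007, 0, 0, 0, 0, 0, 0, 0, 0, 0, 0, 0]
}}

```text
time_s: 25.0
tool_pos: [0.5505, 0.1512, 0.0515]
ee_rot: [-180.0, -0.0, -0.3]
ft_force: [0.1, -0.4, -0.8]
opening: 0.653
grip_force: 24.3
```

>>> {"api": "jog_arm", "payload": {
  "moves": [0, 0, 0.006, 0, 0, 0, 0, 0, 0.005, 0, 0, 0, 0.01, 0, 0, 0, 0, 0, 0.015, -0.001, 0, 0, 0, 0, 0.015, 0, 0, 0, 0, 0, 0.015, -0.001, 0, 0, 0, 0, 0.015, 0, 0, 0, 0, 0, 0.015, 0, 0, 0, 0, 0]
}}

```text
time_s: 25.67
tool_pos: [0.5719, 0.1516, 0.0486]
ee_rot: [-180.0, -0.0, -0.3]
ft_force: [1.1, 0.3, -1.0]
opening: 0.65
grip_force: 24.3
```

>>> {"api": "jog_arm", "payload": {
  "moves": [0.017, -0.001, 0, 0, 0, 0, 0.017, 0, 0, 0, 0, 0, 0.017, 0, 0, 0, 0, 0, 0.017, -0.001, 0, 0, 0, 0, 0.017, 0, 0, 0, 0, 0, 0.017, 0, 0, 0, 0, 0, 0.017, 0, 0, 0, 0, 0, 0.017, 0, 0, 0, 0, 0]
}}

```text
time_s: 26.33
tool_pos: [0.6058, 0.1519, 0.0486]
ee_rot: [-180.0, 0.0, -0.3]
ft_force: [-0.1, -0.9, -0.9]
opening: 0.647
grip_force: 24.3
```

>>> {"api": "jog_arm", "payload": {
  "moves": [0, 0, 0, 0, 0, 0, 0, 0, 0, 0, 0, 0, 0, 0, 0, 0, 0, 0, -0.02, 0, 0, 0, 0, 0, -0.035, 0, 0, 0, 0, 0, -0.035, 0, 0, 0, 0, 0, -0.035, 0, 0, 0, 0, 0, -0.035, 0, 0, 0, 0, 0],
  "jaw": 0.2
}}

```text
time_s: 27.0
tool_pos: [0.5639, 0.1521, 0.0484]
ee_rot: [180.0, 0.0, -0.3]
ft_force: [0.6, -0.8, -0.1]
opening: 0.798
grip_force: 0.0
```

>>> {"api": "jog_arm", "payload": {
  "moves": [0, 0, -0.01, 0, 0, -0.007, 0, 0, -0.01, 0, 0, -0.006, 0, 0, 0, 0, 0, 0, 0, 0, 0, 0, 0, 0, 0, 0, 0, 0, 0, 0, 0, 0, 0, 0, 0, 0, 0, 0, 0, 0, 0, 0, 0, 0, 0, 0, 0, 0],
  "jaw": 1
}}

```text
time_s: 27.67
tool_pos: [0.5654, 0.1521, 0.0534]
ee_rot: [180.0, 0.0, 0.8]
ft_force: [-0.2, 0.2, -0.6]
opening: -0.004
grip_force: 0.0
```

>>> {"api": "jog_arm", "payload": {
  "moves": [0.01, 0, 0, 0, 0, 0, 0.012, 0, 0, 0, 0, 0, 0.012, 0, 0, 0, 0, 0, 0.012, 0, 0, 0, 0, 0, 0.012, 0, 0, 0, 0, 0, 0.012, 0, 0, 0, 0, 0, 0.012, 0, 0, 0, 0, 0, 0.012, 0, 0, 0, 0, 0]
}}

```text
time_s: 28.33
tool_pos: [0.589, 0.1525, 0.0535]
ee_rot: [180.0, 0.0, 0.8]
ft_force: [-1.0, -0.3, 0.2]
opening: 0.0
grip_force: 0.4
```

>>> {"api": "jog_arm", "payload": {
  "moves": [0.012, 0, 0, 0, 0, 0, 0.012, 0, 0, 0, 0, 0, 0.012, 0, 0, 0, 0, 0, 0.012, 0, 0, 0, 0, 0, 0.012, 0, 0, 0, 0, 0, 0.012, 0, 0, 0, 0, 0, 0.012, 0, 0, 0, 0, 0, 0.012, 0, 0, 0, 0, 0]
}}

```text
time_s: 29.0
tool_pos: [0.6132, 0.1528, 0.0536]
ee_rot: [-180.0, 0.0, 0.8]
ft_force: [-0.9, -0.3, 0.7]
opening: -0.001
grip_force: 0.4
```

>>> {"api": "jog_arm", "payload": {
  "moves": [0.005, 0, 0, 0, 0, 0, 0.005, 0, 0, 0, 0, 0, 0.005, 0, 0, 0, 0, 0, 0.005, 0, 0, 0, 0, 0, 0.005, 0, 0, 0, 0, 0, 0.005, 0, 0, 0, 0, 0, 0.005, 0, 0, 0, 0, 0, 0.005, 0, 0, 0, 0, 0]
}}

```text
time_s: 29.67
tool_pos: [0.623, 0.1529, 0.0536]
ee_rot: [180.0, 0.0, 0.8]
ft_force: [-1.2, -0.3, 0.8]
opening: 0.002
grip_force: 0.4
```

>>> {"api": "jog_arm", "payload": {
  "moves": [0.004, 0, 0, 0, 0, 0, 0.004, 0, 0, 0, 0, 0, 0.004, 0, 0, 0, 0, 0, 0.002, 0, 0, 0, 0, 0, 0, 0, 0, 0, 0, 0, 0, 0, 0, 0, 0, 0, 0, 0, 0, 0, 0, 0, 0, 0, 0, 0, 0, 0]
}}

```text
time_s: 30.33
tool_pos: [0.6254, 0.153, 0.0535]
ee_rot: [180.0, 0.1, 0.8]
ft_force: [-5.0, 0.4, 4.6]
opening: 0.003
grip_force: 2.6
```

>>> {"api": "jog_arm", "payload": {
  "moves": [-0.06, 0, 0, 0, 0, 0, -0.09, 0, 0, 0, 0, 0, -0.09, 0, 0, 0, 0, 0, 0, 0, -0.092, 0, 0, 0, -0.05, 0.115, -0.06, 0, 0, 0, -0.05, 0.115, -0.06, 0, 0, 0, -0.05, 0.115, -0.06, 0, 0, 0, -0.05, 0.115, -0.06, 0, 0, 0]
}}

```text
time_s: 31.0
tool_pos: [0.5177, 0.0355, 0.1375]
ee_rot: [180.0, -0.1, 0.8]
ft_force: [0.8, -0.0, 0.2]
opening: 0.004
grip_force: 0.0
```

>>> {"api": "jog_arm", "payload": {
  "moves": [-0.05, 0.117, -0.06, 0, 0, 0, -0.05, 0.117, -0.06, 0, 0, 0, -0.05, 0.117, -0.06, 0, 0, 0, -0.05, 0.117, -0.06, 0, 0, 0, -0.05, 0.117, -0.06, 0, 0, 0, -0.05, 0.117, -0.06, 0, 0, 0, -0.05, 0.117, -0.06, 0, 0, 0, -0.05, 0.117, -0.06, 0, 0, 0],
  "jaw": 0.2
}}

```text
time_s: 31.67
tool_pos: [0.4207, -0.2004, 0.2577]
ee_rot: [179.9, -0.1, 0.8]
ft_force: [1.2, -0.6, -0.3]
opening: 0.802
grip_force: 0.0
```

Run:
```python
from h import *
st();diff();c=robot.camera("wrist");i=c["pixels"][:,:,::-1];cv2.imwrite("pics/w9.png",i);cv2.imwrite("pics/w9b.png",cv2.resize(i[20:340,90:560],None,fx=1.7,fy=1.7,interpolation=cv2.INTER_CUBIC))
```

```text
t 31.67 tcp [ 0.4207 -0.2004  0.2577] rpy [ 1.7992e+02 -1.1000e-01  8.0000e-01] F [ 1.2 -0.6 -0.3] open 0.802 grip 0.0 q [-32.1 -17.8 116.2  -0.   81.4  57.1]
P0 9.3; P1 8.8; P2 9.2; P3 48.7; stone 3.3;
```

View pics/w9b.png

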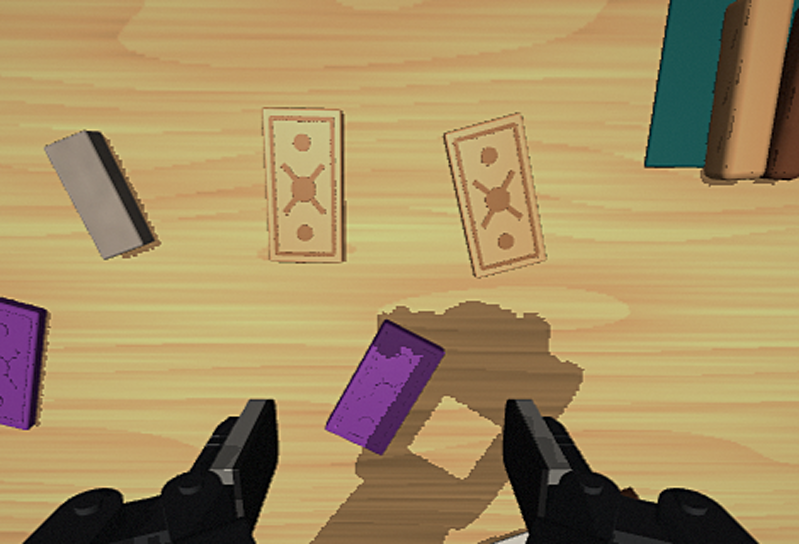

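Run:
```python
from h import *
c=robot.camera("wrist")
f=lambda p:np.array(p)/1.7+[90,20]-.2
for p in ([(263,108),(342,110),(340,262),(271,262)],[(444,132),(521,113),(546,262),(477,277)]):
    r=rect(ray(c,f(p),.012));print(r);q=grasp(r[0],r[1]);print(q.round(4));go(*q,.1,r[1])
```

```text
(array([ 0.473 , -0.1421]), np.float64(-1.2575346580576934), array([ 55., 108.,  52., 109.]))
[ 0.431  -0.1412]
total shift share [ 0.038 -0.241  0.634] turn share [ 0.002 -0.003  0.021] dist mm 170 min rows 3.8
(array([ 0.467 , -0.2835]), np.float64(15.495395459951368), array([ 55., 109.,  53., 109.]))
[ 0.4265 -0.2947]
total shift share [0.014 0.373 0.635] turn share [ 0.002 -0.002 -0.174] dist mm 184 min rows 3.8
```

>>> {"api": "jog_arm", "payload": {
  "moves": [0.007, -0.04, 0.106, 0, 0, 0, 0.007, -0.04, 0.106, 0, 0, 0, 0.007, -0.04, 0.106, 0, 0, 0, 0.007, -0.04, 0.106, 0, 0, 0, 0.007, -0.04, 0.106, 0, 0, 0, 0.007, -0.041, 0.104, 0, 0, 0, 0, 0, 0, 0, 0, 0.02, 0, 0, 0, 0, 0, 0]
}}

```text
time_s: 32.48
tool_pos: [0.4293, -0.1361, 0.0949]
ee_rot: [-179.9, 0.3, -0.8]
ft_force: [-0.2, 0.7, 0.9]
opening: 0.804
grip_force: 0.0
```

Run:
```python
from h import *
st();rosette((.473,-.1421));go(.431,-.1412,.0073,-1.2)
```

```text
t 32.48 tcp [ 0.4293 -0.1361  0.0949] rpy [-179.86    0.28   -0.81] F [-0.2  0.7  0.9] open 0.804 grip 0.0 q [-24.4 -10.6 126.7   0.   64.1  66.4]
expected px [326. 158.] [([329.4, 159.9], 490, [0.4718, -0.1444])]
total shift share [0.003 0.017 0.358] turn share [-0.001  0.001  0.005] dist mm 89 min rows 2.1
```

>>> {"api": "jog_arm", "payload": {
  "moves": [0.002, 0.011, 0.06, 0, 0, 0.003, 0.002, 0.011, 0.06, 0, 0, 0.002, 0, 0, 0.06, 0, 0, 0, 0, 0, 0.06, 0, 0, 0, 0, 0, 0.05, 0, 0, 0, 0, 0, 0.04, 0, 0, 0, 0, 0, 0.02, 0, 0, 0, 0, 0, 0, 0, 0, 0]
}}

```text
time_s: 33.2
tool_pos: [0.4316, -0.1438, 0.01]
ee_rot: [-180.0, 0.1, -1.3]
ft_force: [0.1, 0.8, 0.7]
opening: 0.796
grip_force: 0.0
```

Run:
```python
from h import *
st();rosette((.473,-.1421),20)
```

```text
t 33.2 tcp [ 0.4316 -0.1438  0.01  ] rpy [-1.7998e+02  5.0000e-02 -1.3400e+00] F [0.1 0.8 0.7] open 0.796 grip 0.0 q [-25.2  -1.8 128.5   0.   53.3  66.1]
expected px [312. 195.] [([316.6, 197.3], 1230, [0.472, -0.144])]
```

>>> {"api": "jog_arm", "payload": {
  "moves": [0, 0, 0.006, 0, 0, 0, 0, 0, 0.005, 0, 0, 0, 0, 0, 0, 0, 0, 0, 0, 0, 0, 0, 0, 0, 0, 0, 0, 0, 0, 0, 0, 0, 0, 0, 0, 0, 0, 0, 0, 0, 0, 0, 0, 0, 0, 0, 0, 0]
}}

```text
time_s: 33.92
tool_pos: [0.4318, -0.144, 0.0079]
ee_rot: [180.0, -0.0, -1.4]
ft_force: [0.4, 0.1, 0.1]
opening: 0.8
grip_force: 0.0
```

>>> {"api": "jog_arm", "payload": {
  "moves": [0, 0, 0, 0, 0, 0, 0, 0, 0, 0, 0, 0, 0, 0, 0, 0, 0, 0, 0, 0, 0, 0, 0, 0, 0, 0, 0, 0, 0, 0, 0, 0, 0, 0, 0, 0, 0, 0, 0, 0, 0, 0, 0, 0, 0, 0, 0, 0],
  "jaw": 0.42,
  "grip_force": 22
}}

```text
time_s: 34.58
tool_pos: [0.432, -0.1441, 0.0081]
ee_rot: [180.0, -0.0, -1.4]
ft_force: [-0.4, 0.6, 3.9]
opening: 0.654
grip_force: 23.8
```

```bash
cat >> h.py <<'E'
def after(x,y,yaw):
    "shares of the shift to x,y once turned to yaw"
    s=robot.read_state();a=np.radians(yaw);d=np.array([x,y])-s["tool_pos"][:2]
    print("turn",np.radians(s["ee_rot"][2]-yaw).round(4)/1.5,"then x",((d@[np.cos(a),np.sin(a)])/.25).round(3),"y",((d@[np.sin(a),-np.cos(a)])/.25).round(3))
E
python3 - <<'E'
from h import *
st();after(.508,-.0165,-.3)
E
```

```text
t 34.58 tcp [ 0.432  -0.1441  0.0081] rpy [ 1.7999e+02 -2.0000e-02 -1.3600e+00] F [-0.4  0.6  3.9] open 0.654 grip 23.8 q [-25.2  -1.5 128.5   0.   53.   66.1]
turn -0.012333333333333333 then x 0.301 y -0.512
```

>>> {"api": "jog_arm", "payload": {
  "moves": [0, 0, -0.02, 0, 0, 0, 0, 0, -0.03, 0, 0, 0, 0, 0, -0.04, 0, 0, 0, 0, 0, -0.04, 0, 0, 0, 0, 0, -0.04, 0, 0, -0.006, 0, 0, -0.046, 0, 0, -0.006, 0, 0, 0, 0, 0, 0, 0, 0, 0, 0, 0, 0]
}}

```text
time_s: 35.25
tool_pos: [0.4326, -0.1444, 0.0632]
ee_rot: [179.9, -0.2, -0.3]
ft_force: [0.3, -0.9, -0.5]
opening: 0.652
grip_force: 23.4
```

>>> {"api": "jog_arm", "payload": {
  "moves": [0.038, -0.045, 0, 0, 0, 0, 0.038, -0.065, 0, 0, 0, 0, 0.038, -0.07, 0, 0, 0, 0, 0.038, -0.07, 0, 0, 0, 0, 0.038, -0.07, 0, 0, 0, 0, 0.038, -0.07, 0, 0, 0, 0, 0.038, -0.067, 0, 0, 0, 0, 0.035, -0.055, 0, 0, 0, 0]
}}

```text
time_s: 35.92
tool_pos: [0.5076, -0.0152, 0.061]
ee_rot: [-180.0, 0.1, -0.3]
ft_force: [0.6, -0.5, -1.3]
opening: 0.652
grip_force: 23.5
```

>>> {"api": "jog_arm", "payload": {
  "moves": [0, 0, 0.013, 0, 0, 0, 0, 0, 0.013, 0, 0, 0, 0, 0, 0.013, 0, 0, 0, 0, 0, 0, 0, 0, 0, 0, 0, 0, 0, 0, 0, 0, 0, 0, 0, 0, 0, 0, 0, 0, 0, 0, 0, 0, 0, 0, 0, 0, 0]
}}

```text
time_s: 36.58
tool_pos: [0.5078, -0.0168, 0.0523]
ee_rot: [180.0, -0.0, -0.4]
ft_force: [-0.2, -0.3, -0.5]
opening: 0.649
grip_force: 23.5
```

Run:
```python
from h import *
st();go(.551,-.0164,.0523,-.3)
```

```text
t 36.58 tcp [ 0.5078 -0.0168  0.0523] rpy [ 1.8e+02 -3.0e-02 -3.6e-01] F [-0.2 -0.3 -0.5] open 0.649 grip 23.5 q [ -7.9   0.8 121.    0.   58.2  82.4]
total shift share [ 0.173 -0.003  0.   ] turn share [ 0.    -0.    -0.001] dist mm 43 min rows 1.0
```

>>> {"api": "jog_arm", "payload": {
  "moves": [0.016, -0.001, 0, 0, 0, 0, 0.016, -0.001, 0, 0, 0, 0, 0.016, -0.001, 0, 0, 0, 0, 0.016, 0, 0, 0, 0, 0, 0.016, 0, 0, 0, 0, 0, 0.016, 0, 0, 0, 0, 0, 0.016, 0, 0, 0, 0, 0, 0.008, 0, 0, 0, 0, 0]
}}

```text
time_s: 37.25
tool_pos: [0.5384, -0.0159, 0.0521]
ee_rot: [180.0, -0.0, -0.3]
ft_force: [-0.0, 0.1, -1.3]
opening: 0.651
grip_force: 23.5
```

>>> {"api": "jog_arm", "payload": {
  "moves": [0.007, 0, 0, 0, 0, 0, 0.007, 0, 0, 0, 0, 0, 0.007, 0, 0, 0, 0, 0, 0.007, 0, 0, 0, 0, 0, 0.007, 0, 0, 0, 0, 0, 0.007, 0, 0, 0, 0, 0, 0.007, 0, 0, 0, 0, 0, 0, 0, 0, 0, 0, 0]
}}

```text
time_s: 37.92
tool_pos: [0.5504, -0.016, 0.0522]
ee_rot: [180.0, -0.0, -0.3]
ft_force: [-0.9, -0.6, 0.2]
opening: 0.652
grip_force: 23.5
```

>>> {"api": "jog_arm", "payload": {
  "moves": [0, 0, 0.006, 0, 0, 0, 0, 0, 0.005, 0, 0, 0, 0.01, 0, 0, 0, 0, 0, 0.015, -0.001, 0, 0, 0, 0, 0.015, 0, 0, 0, 0, 0, 0.015, -0.001, 0, 0, 0, 0, 0.015, 0, 0, 0, 0, 0, 0.015, 0, 0, 0, 0, 0]
}}

```text
time_s: 38.58
tool_pos: [0.5719, -0.0156, 0.0494]
ee_rot: [180.0, -0.0, -0.3]
ft_force: [0.5, 0.2, -1.2]
opening: 0.648
grip_force: 23.5
```

>>> {"api": "jog_arm", "payload": {
  "moves": [0.017, -0.001, 0, 0, 0, 0, 0.017, 0, 0, 0, 0, 0, 0.017, 0, 0, 0, 0, 0, 0.017, -0.001, 0, 0, 0, 0, 0.017, 0, 0, 0, 0, 0, 0.017, 0, 0, 0, 0, 0, 0.017, 0, 0, 0, 0, 0, 0.017, 0, 0, 0, 0, 0]
}}

```text
time_s: 39.25
tool_pos: [0.6057, -0.0153, 0.0493]
ee_rot: [180.0, 0.0, -0.3]
ft_force: [-0.1, 0.4, -0.8]
opening: 0.651
grip_force: 23.5
```

```bash
python3 -c "
from h import *
st()"
```

```text
t 39.25 tcp [ 0.6057 -0.0153  0.0493] rpy [180.     0.    -0.32] F [-0.1  0.4 -0.8] open 0.651 grip 23.5 q [ -6.5  12.6 108.2  -0.   59.1  83.8]
```

>>> {"api": "jog_arm", "payload": {
  "moves": [0, 0, 0, 0, 0, 0, 0, 0, 0, 0, 0, 0, 0, 0, 0, 0, 0, 0, -0.02, 0, 0, 0, 0, 0, -0.035, 0, 0, 0, 0, 0, -0.035, 0, 0, 0, 0, 0, -0.035, 0, 0, 0, 0, 0, -0.035, 0, 0, 0, 0, 0],
  "jaw": 0.2
}}

```text
time_s: 39.92
tool_pos: [0.5638, -0.015, 0.0492]
ee_rot: [-180.0, 0.0, -0.3]
ft_force: [0.0, -0.7, -0.1]
opening: 0.803
grip_force: 0.0
```

>>> {"api": "jog_arm", "payload": {
  "moves": [0, 0, -0.01, 0, 0, -0.007, 0, 0, -0.008, 0, 0, -0.006, 0, 0, 0, 0, 0, 0, 0, 0, 0, 0, 0, 0, 0, 0, 0, 0, 0, 0, 0, 0, 0, 0, 0, 0, 0, 0, 0, 0, 0, 0, 0, 0, 0, 0, 0, 0],
  "jaw": 1
}}

```text
time_s: 40.58
tool_pos: [0.5653, -0.015, 0.0537]
ee_rot: [-180.0, 0.0, 0.8]
ft_force: [-0.1, 0.3, -0.3]
opening: -0.001
grip_force: 0.0
```

>>> {"api": "jog_arm", "payload": {
  "moves": [0.012, 0, 0, 0, 0, 0, 0.012, 0, 0, 0, 0, 0, 0.012, 0, 0, 0, 0, 0, 0.012, 0, 0, 0, 0, 0, 0.012, 0, 0, 0, 0, 0, 0.012, 0, 0, 0, 0, 0, 0.012, 0, 0, 0, 0, 0, 0.012, 0, 0, 0, 0, 0]
}}

```text
time_s: 41.25
tool_pos: [0.5894, -0.0147, 0.0537]
ee_rot: [-180.0, 0.0, 0.8]
ft_force: [-1.2, -0.7, 1.0]
opening: 0.002
grip_force: 0.4
```

>>> {"api": "jog_arm", "payload": {
  "moves": [0.012, 0, 0, 0, 0, 0, 0.012, 0, 0, 0, 0, 0, 0.012, 0, 0, 0, 0, 0, 0.012, 0, 0, 0, 0, 0, 0.012, 0, 0, 0, 0, 0, 0.012, 0, 0, 0, 0, 0, 0.012, 0, 0, 0, 0, 0, 0.012, 0, 0, 0, 0, 0]
}}

```text
time_s: 41.92
tool_pos: [0.6136, -0.0144, 0.0538]
ee_rot: [-180.0, -0.0, 0.8]
ft_force: [-0.9, 0.1, 0.2]
opening: 0.001
grip_force: 0.5
```

>>> {"api": "jog_arm", "payload": {
  "moves": [0.006, 0, 0, 0, 0, 0, 0.006, 0, 0, 0, 0, 0, 0.006, 0, 0, 0, 0, 0, 0.006, 0, 0, 0, 0, 0, 0.005, 0, 0, 0, 0, 0, 0.005, 0, 0, 0, 0, 0, 0.005, 0, 0, 0, 0, 0, 0.005, 0, 0, 0, 0, 0]
}}

```text
time_s: 42.58
tool_pos: [0.6243, -0.0142, 0.0538]
ee_rot: [-180.0, 0.0, 0.8]
ft_force: [-0.6, -0.0, 0.1]
opening: 0.004
grip_force: 0.3
```

>>> {"api": "jog_arm", "payload": {
  "moves": [0.004, 0, 0, 0, 0, 0, 0.004, 0, 0, 0, 0, 0, 0.004, 0, 0, 0, 0, 0, 0.004, 0, 0, 0, 0, 0, 0.003, 0, 0, 0, 0, 0, 0, 0, 0, 0, 0, 0, 0, 0, 0, 0, 0, 0, 0, 0, 0, 0, 0, 0]
}}

```text
time_s: 43.25
tool_pos: [0.6273, -0.0142, 0.0538]
ee_rot: [-180.0, 0.3, 0.8]
ft_force: [-7.7, -0.8, 4.7]
opening: 0.004
grip_force: 3.8
```

>>> {"api": "jog_arm", "payload": {
  "moves": [-0.06, 0, 0, 0, 0, 0, -0.09, 0, 0, 0, 0, 0, -0.09, 0, 0, 0, 0, 0, 0, 0, -0.092, 0, 0, 0, 0, 0, -0.092, 0, 0, 0, -0.052, 0.101, 0, 0, 0, 0, -0.052, 0.101, 0, 0, 0, 0, -0.052, 0.101, 0, 0, 0, 0]
}}

```text
time_s: 43.92
tool_pos: [0.5315, -0.0919, 0.1009]
ee_rot: [180.0, -0.2, 0.9]
ft_force: [-0.2, -0.5, 0.6]
opening: 0.006
grip_force: 0.0
```

>>> {"api": "jog_arm", "payload": {
  "moves": [-0.052, 0.101, 0, 0, 0, 0, -0.052, 0.101, 0, 0, 0, 0, -0.052, 0.101, 0, 0, 0, 0, -0.052, 0.101, 0, 0, 0, 0, -0.052, 0.101, 0, 0, 0, 0, -0.052, 0.101, 0, 0, 0, 0, -0.052, 0.101, 0, 0, 0, 0, -0.052, 0.101, 0, 0, 0, 0],
  "jaw": 0.2
}}

```text
time_s: 44.58
tool_pos: [0.4294, -0.2961, 0.1002]
ee_rot: [179.9, -0.1, 0.8]
ft_force: [0.0, 0.2, -1.0]
opening: 0.801
grip_force: 0.0
```

>>> {"api": "jog_arm", "payload": {
  "moves": [0, 0, 0, 0, 0, -0.057, 0, 0, 0, 0, 0, -0.057, 0, 0, 0, 0, 0, -0.057, 0, 0, 0, 0, 0, 0, 0, 0, 0, 0, 0, 0, 0, 0, 0, 0, 0, 0, 0, 0, 0, 0, 0, 0, 0, 0, 0, 0, 0, 0]
}}

```text
time_s: 45.25
tool_pos: [0.43, -0.2946, 0.0998]
ee_rot: [180.0, -0.0, 15.5]
ft_force: [-0.4, -0.5, 0.3]
opening: 0.804
grip_force: 0.0
```

Run:
```python
from h import *
st();rosette((.467,-.2835));go(.4265,-.2947,.0077,15.5);diff()
```

```text
t 45.25 tcp [ 0.43   -0.2946  0.0998] rpy [179.99  -0.    15.46] F [-0.4 -0.5  0.3] open 0.804 grip 0.0 q [-40.3  -1.5 117.9  -0.   63.5  34.2]
expected px [318. 164.] [([321.4, 167.0], 465, [0.4659, -0.2867])]
total shift share [-0.014 -0.003  0.368] turn share [ 0. -0. -0.] dist mm 92 min rows 2.2
P0 9.9; P1 9.3; P2 9.1; P3 36.8; stone 4.0;
```

>>> {"api": "jog_arm", "payload": {
  "moves": [-0.009, 0.002, 0.06, 0, 0, 0, -0.009, 0.002, 0.06, 0, 0, 0, 0, 0, 0.06, 0, 0, 0, 0, 0, 0.06, 0, 0, 0, 0, 0, 0.05, 0, 0, 0, 0, 0, 0.04, 0, 0, 0, 0, 0, 0.025, 0, 0, 0, 0, 0, 0.013, 0, 0, 0]
}}

```text
time_s: 46.02
tool_pos: [0.4254, -0.2965, 0.0068]
ee_rot: [-179.9, 0.0, 15.5]
ft_force: [-0.0, 0.1, -0.0]
opening: 0.802
grip_force: 0.0
```

Run:
```python
from h import *
st();rosette((.466,-.2855),20)
```

```text
t 46.02 tcp [ 0.4254 -0.2965  0.0068] rpy [-1.7993e+02  4.0000e-02  1.5490e+01] F [-0.   0.1 -0. ] open 0.802 grip 0.0 q [-40.8   6.5 120.4  -0.   53.3  33.7]
expected px [319. 196.] [([320.8, 196.6], 1279, [0.4658, -0.2864])]
```

>>> {"api": "jog_arm", "payload": {
  "moves": [0, 0, 0, 0, 0, 0, 0, 0, 0, 0, 0, 0, 0, 0, 0, 0, 0, 0, 0, 0, 0, 0, 0, 0, 0, 0, 0, 0, 0, 0, 0, 0, 0, 0, 0, 0, 0, 0, 0, 0, 0, 0, 0, 0, 0, 0, 0, 0],
  "jaw": 0.42,
  "grip_force": 22
}}

```text
time_s: 46.73
tool_pos: [0.426, -0.2971, 0.0083]
ee_rot: [180.0, -0.0, 15.5]
ft_force: [-0.7, 0.5, 2.0]
opening: 0.643
grip_force: 25.2
```

Run:
```python
from h import *
st();after(.508,-.1006,-.3)
```

```text
t 46.73 tcp [ 0.426  -0.2971  0.0083] rpy [ 1.7997e+02 -2.0000e-02  1.5480e+01] F [-0.7  0.5  2. ] open 0.643 grip 25.2 q [-40.8   6.3 120.3   0.   53.3  33.7]
turn 0.18366666666666667 then x 0.324 y -0.788
```

>>> {"api": "jog_arm", "payload": {
  "moves": [0, 0, -0.02, 0, 0, 0, 0, 0, -0.03, 0, 0, 0, 0, 0, -0.04, 0, 0, 0, 0, 0, -0.04, 0, 0, 0, 0, 0, -0.04, 0, 0, 0.046, 0, 0, -0.046, 0, 0, 0.046, 0, 0, 0, 0, 0, 0.046, 0, 0, 0, 0, 0, 0.046]
}}

```text
time_s: 47.4
tool_pos: [0.4268, -0.2977, 0.0643]
ee_rot: [179.9, -0.2, -0.5]
ft_force: [0.8, 0.0, -1.2]
opening: 0.646
grip_force: 24.9
```

>>> {"api": "jog_arm", "payload": {
  "moves": [0.04, -0.07, 0, 0, 0, 0, 0.04, -0.1, 0, 0, 0, 0, 0.04, -0.11, 0, 0, 0, 0, 0.04, -0.11, 0, 0, 0, 0, 0.04, -0.11, 0, 0, 0, 0, 0.04, -0.11, 0, 0, 0, 0, 0.04, -0.1, 0, 0, 0, 0, 0.044, -0.078, 0, 0, 0, 0]
}}

```text
time_s: 48.07
tool_pos: [0.5084, -0.0985, 0.063]
ee_rot: [180.0, -0.1, -0.3]
ft_force: [-0.3, -0.1, -0.1]
opening: 0.653
grip_force: 24.9
```

>>> {"api": "jog_arm", "payload": {
  "moves": [0, 0, 0.013, 0, 0, 0, 0, 0, 0.013, 0, 0, 0, 0, 0, 0.013, 0, 0, 0, 0, 0, 0, 0, 0, 0, 0, 0, 0, 0, 0, 0, 0, 0, 0, 0, 0, 0, 0, 0, 0, 0, 0, 0, 0, 0, 0, 0, 0, 0]
}}

```text
time_s: 48.73
tool_pos: [0.5079, -0.1008, 0.0522]
ee_rot: [180.0, -0.0, -0.4]
ft_force: [-0.6, 0.3, -0.5]
opening: 0.648
grip_force: 24.9
```

Run:
```python
from h import *
st();go(.551,-.1003,.0523,-.3)
```

```text
t 48.73 tcp [ 0.5079 -0.1008  0.0522] rpy [ 1.8e+02 -1.0e-02 -3.8e-01] F [-0.6  0.3 -0.5] open 0.648 grip 24.9 q [-17.2   2.  119.7   0.   58.2  73.2]
total shift share [ 0.172 -0.003 -0.   ] turn share [ 0.    -0.    -0.001] dist mm 43 min rows 1.0
```

>>> {"api": "jog_arm", "payload": {
  "moves": [0.016, -0.001, 0, 0, 0, 0, 0.016, -0.001, 0, 0, 0, 0, 0.016, -0.001, 0, 0, 0, 0, 0.016, 0, 0, 0, 0, 0, 0.016, 0, 0, 0, 0, 0, 0.016, 0, 0, 0, 0, 0, 0.016, 0, 0, 0, 0, 0, 0.008, 0, 0, 0, 0, 0]
}}

```text
time_s: 49.4
tool_pos: [0.5386, -0.0997, 0.0521]
ee_rot: [180.0, -0.0, -0.3]
ft_force: [-0.2, 0.4, -1.2]
opening: 0.648
grip_force: 24.9
```

>>> {"api": "jog_arm", "payload": {
  "moves": [0.007, 0, 0, 0, 0, 0, 0.007, 0, 0, 0, 0, 0, 0.007, 0, 0, 0, 0, 0, 0.007, 0, 0, 0, 0, 0, 0.007, 0, 0, 0, 0, 0, 0.007, 0, 0, 0, 0, 0, 0.007, 0, 0, 0, 0, 0, 0, 0, 0, 0, 0, 0]
}}

```text
time_s: 50.07
tool_pos: [0.5505, -0.0998, 0.0522]
ee_rot: [180.0, -0.0, -0.3]
ft_force: [0.5, -0.6, -0.8]
opening: 0.646
grip_force: 24.9
```

>>> {"api": "jog_arm", "payload": {
  "moves": [0, 0, 0.006, 0, 0, 0, 0, 0, 0.005, 0, 0, 0, 0.01, 0, 0, 0, 0, 0, 0.015, -0.001, 0, 0, 0, 0, 0.015, 0, 0, 0, 0, 0, 0.015, -0.001, 0, 0, 0, 0, 0.015, 0, 0, 0, 0, 0, 0.015, 0, 0, 0, 0, 0]
}}

```text
time_s: 50.73
tool_pos: [0.572, -0.0994, 0.0494]
ee_rot: [180.0, -0.0, -0.3]
ft_force: [-0.3, -0.4, -1.3]
opening: 0.645
grip_force: 24.9
```

>>> {"api": "jog_arm", "payload": {
  "moves": [0.017, -0.001, 0, 0, 0, 0, 0.017, 0, 0, 0, 0, 0, 0.017, 0, 0, 0, 0, 0, 0.017, -0.001, 0, 0, 0, 0, 0.017, 0, 0, 0, 0, 0, 0.017, 0, 0, 0, 0, 0, 0.017, 0, 0, 0, 0, 0, 0.017, 0, 0, 0, 0, 0]
}}

```text
time_s: 51.4
tool_pos: [0.6058, -0.0991, 0.0493]
ee_rot: [-180.0, 0.0, -0.3]
ft_force: [0.8, 0.6, -0.8]
opening: 0.648
grip_force: 24.9
```

```bash
python3 -c "
from h import *
st()"
```

```text
t 51.4 tcp [ 0.6058 -0.0991  0.0493] rpy [-180.      0.     -0.32] F [ 0.8  0.6 -0.8] open 0.648 grip 24.9 q [-14.3  13.5 107.1   0.   59.3  76. ]
```

Home for bay 0 should be near TCP x 0.629.

>>> {"api": "jog_arm", "payload": {
  "moves": [0, 0, 0, 0, 0, 0, 0, 0, 0, 0, 0, 0, 0, 0, 0, 0, 0, 0, -0.02, 0, 0, 0, 0, 0, -0.035, 0, 0, 0, 0, 0, -0.035, 0, 0, 0, 0, 0, -0.035, 0, 0, 0, 0, 0, -0.035, 0, 0, 0, 0, 0],
  "jaw": 0.2
}}

```text
time_s: 52.07
tool_pos: [0.564, -0.0988, 0.0492]
ee_rot: [-180.0, 0.0, -0.3]
ft_force: [-0.5, -0.4, -0.2]
opening: 0.803
grip_force: 0.0
```

>>> {"api": "jog_arm", "payload": {
  "moves": [0, 0, -0.01, 0, 0, -0.007, 0, 0, -0.008, 0, 0, -0.006, 0, 0, 0, 0, 0, 0, 0, 0, 0, 0, 0, 0, 0, 0, 0, 0, 0, 0, 0, 0, 0, 0, 0, 0, 0, 0, 0, 0, 0, 0, 0, 0, 0, 0, 0, 0],
  "jaw": 1
}}

```text
time_s: 52.73
tool_pos: [0.5655, -0.0989, 0.0537]
ee_rot: [-180.0, 0.0, 0.8]
ft_force: [0.1, -0.4, 1.0]
opening: -0.005
grip_force: 0.0
```

>>> {"api": "jog_arm", "payload": {
  "moves": [0.012, 0, 0, 0, 0, 0, 0.012, 0, 0, 0, 0, 0, 0.012, 0, 0, 0, 0, 0, 0.012, 0, 0, 0, 0, 0, 0.012, 0, 0, 0, 0, 0, 0.012, 0, 0, 0, 0, 0, 0.012, 0, 0, 0, 0, 0, 0.012, 0, 0, 0, 0, 0]
}}

```text
time_s: 53.4
tool_pos: [0.5896, -0.0986, 0.0537]
ee_rot: [-180.0, 0.0, 0.8]
ft_force: [-0.9, -0.5, 0.8]
opening: 0.001
grip_force: 0.3
```

>>> {"api": "jog_arm", "payload": {
  "moves": [0.012, 0, 0, 0, 0, 0, 0.012, 0, 0, 0, 0, 0, 0.012, 0, 0, 0, 0, 0, 0.012, 0, 0, 0, 0, 0, 0.012, 0, 0, 0, 0, 0, 0.012, 0, 0, 0, 0, 0, 0.012, 0, 0, 0, 0, 0, 0.012, 0, 0, 0, 0, 0]
}}

```text
time_s: 54.07
tool_pos: [0.6137, -0.0982, 0.0538]
ee_rot: [180.0, 0.0, 0.8]
ft_force: [-1.3, -0.3, 0.0]
opening: -0.003
grip_force: 0.4
```

>>> {"api": "jog_arm", "payload": {
  "moves": [0.006, 0, 0, 0, 0, 0, 0.006, 0, 0, 0, 0, 0, 0.006, 0, 0, 0, 0, 0, 0.006, 0, 0, 0, 0, 0, 0.006, 0, 0, 0, 0, 0, 0.006, 0, 0, 0, 0, 0, 0.005, 0, 0, 0, 0, 0, 0.005, 0, 0, 0, 0, 0]
}}

```text
time_s: 54.73
tool_pos: [0.625, -0.0981, 0.0538]
ee_rot: [180.0, -0.0, 0.8]
ft_force: [-1.3, 0.2, -0.1]
opening: 0.004
grip_force: 0.3
```

>>> {"api": "jog_arm", "payload": {
  "moves": [0.004, 0, 0, 0, 0, 0, 0.004, 0, 0, 0, 0, 0, 0.004, 0, 0, 0, 0, 0, 0.004, 0, 0, 0, 0, 0, 0.002, 0, 0, 0, 0, 0, 0, 0, 0, 0, 0, 0, 0, 0, 0, 0, 0, 0, 0, 0, 0, 0, 0, 0]
}}

```text
time_s: 55.4
tool_pos: [0.6282, -0.098, 0.0538]
ee_rot: [-180.0, 0.2, 0.8]
ft_force: [-6.1, 0.2, 2.5]
opening: 0.001
grip_force: 2.9
```

>>> {"api": "jog_arm", "payload": {
  "moves": [-0.06, 0, 0, 0, 0, 0, -0.09, 0, 0, 0, 0, 0, -0.09, 0, 0, 0, 0, 0, 0, 0, -0.1, 0, 0, 0, 0, 0, -0.1, 0, 0, 0, 0, 0, -0.1, 0, 0, 0, 0, 0, 0, 0, 0, 0, 0, 0, 0, 0, 0, 0]
}}

```text
time_s: 56.07
tool_pos: [0.5711, -0.0992, 0.1313]
ee_rot: [179.9, -0.3, 0.8]
ft_force: [-0.2, -0.3, -0.6]
opening: -0.001
grip_force: 0.0
```

>>> {"api": "jog_arm", "payload": {
  "moves": [0, -0.074, -0.07, 0, 0, 0, 0, -0.074, -0.07, 0, 0, 0, 0, -0.074, -0.07, 0, 0, 0, 0, -0.074, -0.07, 0, 0, 0, 0, -0.074, -0.07, 0, 0, 0, 0, -0.074, -0.07, 0, 0, 0, 0, -0.074, -0.07, 0, 0, 0, 0, -0.074, -0.07, 0, 0, 0],
  "jaw": 0
}}

```text
time_s: 56.73
tool_pos: [0.5668, 0.0501, 0.2677]
ee_rot: [-180.0, 0.1, 0.8]
ft_force: [-0.1, -0.4, -0.2]
opening: 0.998
grip_force: 0.0
```

Run:
```python
from h import *
st();c=robot.camera("wrist");i=c["pixels"][:,:,::-1];cv2.imwrite("pics/w10.png",cv2.resize(i[10:260,110:530],None,fx=1.9,fy=1.9,interpolation=cv2.INTER_CUBIC))
```

```text
t 56.73 tcp [0.5668 0.0501 0.2677] rpy [-1.7999e+02  1.5000e-01  7.9000e-01] F [-0.1 -0.4 -0.2] open 0.998 grip 0.0 q [ -0.4  -3.9 103.3   0.   80.7  88.9]
```

View pics/w10.png

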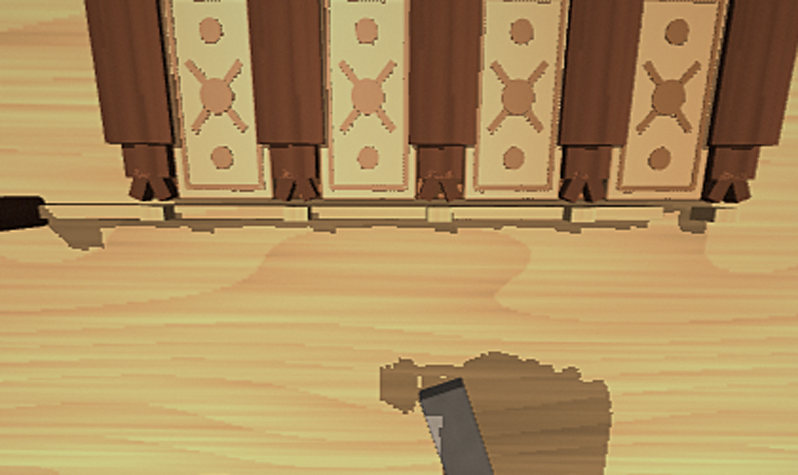

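All four panels are flat in their bays, with rear edges at the mouths (row ~195), and the gate uprights stand before the rails. Next is shutting the gate.

>>> {"api": "jog_arm", "payload": {
  "moves": [0.032, -0.118, 0, 0, 0, 0, 0.032, -0.118, 0, 0, 0, 0, 0.032, -0.118, 0, 0, 0, 0, 0.032, -0.118, 0, 0, 0, 0, 0.032, -0.118, 0, 0, 0, 0, 0.032, -0.118, 0, 0, 0, 0, 0.032, -0.118, 0, 0, 0, 0, 0.032, -0.114, 0, 0, 0, 0]
}}

```text
time_s: 57.45
tool_pos: [0.628, 0.2863, 0.2663]
ee_rot: [179.9, 0.2, 0.8]
ft_force: [-0.5, -0.9, 0.8]
opening: 1.005
grip_force: 0.0
```

>>> {"api": "jog_arm", "payload": {
  "moves": [0, 0, 0.1, 0, 0, 0, 0, 0, 0.1, 0, 0, 0, 0, 0, 0.1, 0, 0, 0, 0, 0, 0.1, 0, 0, 0, 0, 0, 0, 0, 0, 0, 0, 0, 0, 0, 0, 0, 0, 0, 0, 0, 0, 0, 0, 0, 0, 0, 0, 0]
}}

```text
time_s: 58.12
tool_pos: [0.6294, 0.2853, 0.1712]
ee_rot: [-179.9, -0.2, 0.8]
ft_force: [-0.3, -0.5, 0.6]
opening: 1.002
grip_force: 0.0
```

Run:
```python
from h import *
st();go(.6285,.2857,.083,.9)
```

```text
t 58.12 tcp [0.6294 0.2853 0.1712] rpy [-179.93   -0.2     0.78] F [-0.3 -0.5  0.6] open 1.002 grip 0.0 q [ 19.9  14.9  92.6  -0.   72.3 109.2]
total shift share [-0.005 -0.001  0.353] turn share [-0.001 -0.002 -0.001] dist mm 88 min rows 2.1
```

>>> {"api": "jog_arm", "payload": {
  "moves": [-0.004, 0, 0.07, 0, 0, 0, 0, 0, 0.07, 0, 0, 0, 0, 0, 0.07, 0, 0, 0, 0, 0, 0.06, 0, 0, 0, 0, 0, 0.04, 0, 0, 0, 0, 0, 0.03, 0, 0, 0, 0, 0, 0.012, 0, 0, 0, 0, 0, 0, 0, 0, 0]
}}

```text
time_s: 58.78
tool_pos: [0.6271, 0.285, 0.0805]
ee_rot: [180.0, 0.0, 0.8]
ft_force: [-0.9, -0.1, 0.1]
opening: 1.001
grip_force: 0.0
```

>>> {"api": "jog_arm", "payload": {
  "moves": [0, 0, 0, 0, 0, 0, 0, 0, 0, 0, 0, 0, 0, 0, 0, 0, 0, 0, 0, 0, 0, 0, 0, 0, 0, 0, 0, 0, 0, 0, 0, 0, 0, 0, 0, 0, 0, 0, 0, 0, 0, 0, 0, 0, 0, 0, 0, 0],
  "jaw": 1,
  "grip_force": 20
}}

```text
time_s: 59.45
tool_pos: [0.6275, 0.2833, 0.0817]
ee_rot: [179.8, 0.0, 0.8]
ft_force: [-1.8, -6.2, 3.1]
opening: 0.275
grip_force: 24.7
```

>>> {"api": "jog_arm", "payload": {
  "moves": [0, 0.02, 0, 0, 0, 0, 0, 0.02, 0, 0, 0, 0, 0, 0.02, 0, 0, 0, 0, 0, 0.02, 0, 0, 0, 0, 0, 0.02, 0, 0, 0, 0, 0, 0.02, 0, 0, 0, 0, 0, 0.02, 0, 0, 0, 0, 0, 0.01, 0, 0, 0, 0]
}}

```text
time_s: 60.12
tool_pos: [0.6279, 0.247, 0.0817]
ee_rot: [-180.0, -0.0, 0.8]
ft_force: [-2.3, 3.2, 6.3]
opening: 0.274
grip_force: 24.9
```

>>> {"api": "jog_arm", "payload": {
  "moves": [0, 0.004, 0, 0, 0, 0, 0, 0.004, 0, 0, 0, 0, 0, 0.004, 0, 0, 0, 0, 0, 0.004, 0, 0, 0, 0, 0, 0, 0, 0, 0, 0, 0, 0, 0, 0, 0, 0, 0, 0, 0, 0, 0, 0, 0, 0, 0, 0, 0, 0]
}}

```text
time_s: 60.78
tool_pos: [0.6279, 0.2432, 0.0817]
ee_rot: [-180.0, -0.0, 0.8]
ft_force: [-3.1, 2.3, 6.6]
opening: 0.274
grip_force: 25.0
```

>>> {"api": "jog_arm", "payload": {
  "moves": [0, 0.004, 0, 0, 0, 0, 0, 0.003, 0, 0, 0, 0, 0, 0.003, 0, 0, 0, 0, 0, 0, 0, 0, 0, 0, 0, 0, 0, 0, 0, 0, 0, 0, 0, 0, 0, 0, 0, 0, 0, 0, 0, 0, 0, 0, 0, 0, 0, 0]
}}

```text
time_s: 61.45
tool_pos: [0.6279, 0.2411, 0.0817]
ee_rot: [-180.0, -0.0, 0.8]
ft_force: [-2.7, 2.3, 6.2]
opening: 0.273
grip_force: 24.9
```

>>> {"api": "jog_arm", "payload": {
  "moves": [0, 0.004, 0, 0, 0, 0, 0, 0.004, 0, 0, 0, 0, 0, 0.004, 0, 0, 0, 0, 0, 0, 0, 0, 0, 0, 0, 0, 0, 0, 0, 0, 0, 0, 0, 0, 0, 0, 0, 0, 0, 0, 0, 0, 0, 0, 0, 0, 0, 0]
}}

```text
time_s: 62.12
tool_pos: [0.6279, 0.241, 0.0817]
ee_rot: [-179.7, -0.1, 0.8]
ft_force: [-2.5, 11.8, 3.4]
opening: 0.271
grip_force: 24.8
```

>>> {"api": "jog_arm", "payload": {
  "moves": [0, -0.006, 0, 0, 0, 0, 0, -0.005, 0, 0, 0, 0, 0, 0, 0, 0, 0, 0, 0, 0, 0, 0, 0, 0, 0, 0, 0, 0, 0, 0, 0, 0, 0, 0, 0, 0, 0, 0, 0, 0, 0, 0, 0, 0, 0, 0, 0, 0]
}}

```text
time_s: 62.78
tool_pos: [0.6279, 0.2412, 0.0817]
ee_rot: [-179.9, -0.0, 0.8]
ft_force: [-2.1, 4.5, 5.6]
opening: 0.275
grip_force: 25.0
```

>>> {"api": "jog_arm", "payload": {
  "moves": [0, 0, 0, 0, 0, 0, 0, 0, 0, 0, 0, 0, 0, 0, 0, 0, 0, 0, 0, 0, 0, 0, 0, 0, 0, 0, 0, 0, 0, 0, 0, 0, -0.06, 0, 0, 0, 0, 0, -0.1, 0, 0, 0, 0, 0, -0.1, 0, 0, 0],
  "jaw": 0
}}

```text
time_s: 63.45
tool_pos: [0.6271, 0.2404, 0.1462]
ee_rot: [180.0, 0.1, 0.8]
ft_force: [0.2, 0.9, -0.2]
opening: 0.996
grip_force: 0.0
```

>>> {"api": "jog_arm", "payload": {
  "moves": [-0.03, 0.08, -0.06, 0, 0, 0, -0.03, 0.08, -0.06, 0, 0, 0, -0.03, 0.08, -0.06, 0, 0, 0, -0.03, 0.08, -0.06, 0, 0, 0, -0.03, 0.08, -0.06, 0, 0, 0, -0.03, 0.08, -0.06, 0, 0, 0, -0.03, 0.08, -0.06, 0, 0, 0, 0, 0, 0, 0, 0, 0]
}}

```text
time_s: 64.12
tool_pos: [0.5782, 0.0975, 0.2564]
ee_rot: [180.0, -0.4, 0.6]
ft_force: [0.3, -0.1, 1.8]
opening: 0.997
grip_force: 0.0
```

Run:
```python
from h import *
st();c=robot.camera("wrist");i=c["pixels"][:,:,::-1];cv2.imwrite("pics/w11.png",cv2.resize(i[0:280,110:530],None,fx=1.9,fy=1.9,interpolation=cv2.INTER_CUBIC))
```

```text
t 64.12 tcp [0.5782 0.0975 0.2564] rpy [179.95  -0.43   0.64] F [ 0.3 -0.1  1.8] open 0.997 grip 0.0 q [ 4.400e+00 -1.600e+00  1.022e+02 -1.000e-01  7.900e+01  9.370e+01]
```

View pics/w11.png

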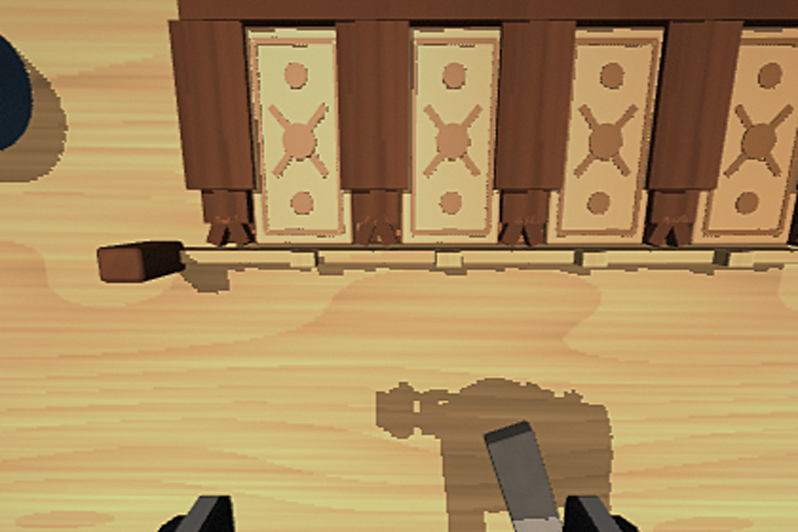

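All four panels are home, and the uprights at (303,258), (449,260), (591,258) and (735,258) stand before the bay centres, so the gate is shut. I hand in now.

```bash
python3 -c "
from station import robot
print(robot.finish_job())"
```

```text
the job is handed in; nothing more can be done
None
```

The job is handed in: all four panels are home in bays of their own and the gate is shut against its stop, as the last camera picture showed, but `finish_job()` returned no verdict.

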